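# Dry the rinsed battery-soaking pots

### The job

Dry the rinsed square pots on the air-drying stand: first shut the air by swinging the valve handle all the way away from the robot, and with the air shut put every pot that lies on the table upside down over a peg of its own, lowering it gently (not dropping it) until its rim stands flat on the drip plate. When all are on, set the air valve to half, the handle pointing straight out from the end of the stand along its length, and leave the sonde, the battery tray and the insulator where they are.

Things in the scene. Friction and masses are not known exactly. Their poses are not given: they have to be found in the camera images.
- pot1: square open pot, white plastic, 54 x 54 x 100 mm outside, walls and bottom 4 mm thick, about 80 g; at the start lying on a flat side, mouth pointing roughly towards the robot. Origin: its centre; +x points from the closed bottom (x = -50 mm) to the mouth (x = +50 mm), y and z are square to the sides. May be absent
- pot2: square open pot, white plastic, 54 x 54 x 100 mm outside, walls and bottom 4 mm thick, about 80 g; at the start lying on a flat side, mouth pointing roughly towards the robot. Origin: its centre; +x points from the closed bottom (x = -50 mm) to the mouth (x = +50 mm), y and z are square to the sides. May be absent
- pot3: square open pot, white plastic, 54 x 54 x 100 mm outside, walls and bottom 4 mm thick, about 80 g; at the start lying on a flat side, mouth pointing roughly towards the robot. Origin: its centre; +x points from the closed bottom (x = -50 mm) to the mouth (x = +50 mm), y and z are square to the sides. May be absent
- pot4: square open pot, white plastic, 54 x 54 x 100 mm outside, walls and bottom 4 mm thick, about 80 g; at the start lying on a flat side, mouth pointing roughly towards the robot. Origin: its centre; +x points from the closed bottom (x = -50 mm) to the mouth (x = +50 mm), y and z are square to the sides. May be absent
- stand: air-drying stand, fixed to the table: aluminium drip plate 130 mm (x) by 390 mm (y), 12 mm thick, with a row of four pegs along y, 95 mm apart; at its -y end a grey valve block 90 x 90 x 30 mm. Origin on the table surface; x points roughly away from the robot, y along the row of pegs, z up
- peg1_foot (a point): foot of an upright steel air peg of the stand, 30 mm in diameter, round-topped, rising 60 mm above this point; the point is on the peg's axis on the upper face of the drip plate
- peg2_foot (a point): foot of an upright steel air peg of the stand, 30 mm in diameter, round-topped, rising 60 mm above this point; the point is on the peg's axis on the upper face of the drip plate
- peg3_foot (a point): foot of an upright steel air peg of the stand, 30 mm in diameter, round-topped, rising 60 mm above this point; the point is on the peg's axis on the upper face of the drip plate
- peg4_foot (a point): foot of an upright steel air peg of the stand, 30 mm in diameter, round-topped, rising 60 mm above this point; the point is on the peg's axis on the upper face of the drip plate
- valve (a joint): air valve handle, swings level about valve_pivot: 0 = shut (slanting away from the robot, 45 degrees between the stand's +x and -y), 0.785 = half (straight out along the stand's -y, over the white mark), 1.571 = full open (slanting towards the robot). Grows clockwise seen from above; stays where it is left; 2 N at the knob moves it
- valve_knob (a point): centre of the upright black round knob on the end of the valve handle, 22 mm in diameter, 42 mm tall from 49 to 91 mm above the table; 65 mm from the pivot axis; this point is 74 mm above the table
- valve_pivot (a point): pivot axis of the valve handle, on the valve block 39 mm above the table
- sonde: white sonde body 70 x 90 x 120 mm with a 60 mm metal sensor strip on top; bystander; origin under its centre
- tray: aluminium battery tray 100 x 130 x 30 mm; bystander; origin under its centre
- insulator: pale ribbed ceramic insulator, 70 mm in diameter, 95 mm tall, upright; bystander; origin under its centre
There are look-alikes about, which are no part of the job. What is shaped like the pot4 but green, purple or turquoise is not meant.

How it is judged:
By the outcome, as a careful person would: the job done as asked, in the order asked, and still so for the second after the job is handed in, with the robot touching nothing.
Of pot1, pot2, pot3, pot4 only 3 to 4 are there at a start; the rules pass over those that are not, and their reading is None.
At some moment in a run one of pot1, pot2, pot3, pot4 may be knocked a few centimetres aside while the robot is not near it.
It also fails if it takes over 210 s, if anything falls off the work surface, if the arm or the gripper's body presses on something with over 40 N, if the wrist force passes 120 N, or if a joint passes its speed limit or range.

### The arm

A 6-joint arm with a two-finger parallel gripper is mounted at the origin on the work surface. World frame = base frame: x ahead of the robot, y to its left, z up, the work surface at z = 0. Lengths are in m, angles in degrees, forces in N, time in s.
With the tool pointing down it reaches from about 0.4 to 0.825 m from the base axis. Payload 7 kg.
Tool frame: the origin (TCP) lies midway between the tips of the shut fingers; the grasp point (between the pads) lies 19 mm behind it; z points along the fingers, y is the line along which they close (so a half turn about z gives the same grasp; the last joint's range is limited). The gripper opens to 88 mm and grips with 3 to 60 N. Pads are 19 mm wide; open, the fingers measure 130 mm over their backs; the gripper's body (78 mm by 193 mm) begins 47 mm behind the grasp point.
Start: joints at [86.694, 20.546, 0.682, 0, -70.136, -16.507], TCP at [0.229, 0.635, 0.227] pointing down, gripper open.
Joint ranges: [-176.03, 176.03], [-82.01, 121.73], [-58.28, 71.71], [-173.87, 95.51], [-174.79, -0.11], [-173.66, 173.66]. Speed limits (degrees/s): [136.94, 136.94, 172.46, 180, 180, 180].

### API

Orientations are given as [roll, pitch, yaw] about the fixed x, y, z axes, in that order (R = Rz(yaw) Ry(pitch) Rx(roll)).
In Python, from plant import get_state, optics, order gives the robot as it stands. The module is installed in compiled form; this text tells all that it offers.
- The arm moves only by the tool send_rows, never from a script. Its argument "moves" is a list of rows, each an object with "slide": the shift along the tool's x, y, z as a fraction of full scale, a list of three; "turn": the turn about the tool's z as a fraction of full scale; "gripper": the opening, from 0 (shut) to 1 (fully open). A call has exactly 5 rows; each row is the pose to reach, as a shift and turn from the pose commanded when the call began, along the tool's axes at that moment; what a row does not reach only later rows make up. Full scale, the value 1, is 150 mm for a shift and 90 degrees for a turn. A row lasts 1/12 s, in which the tool goes at most 41.7 mm and 7.16 degrees, less where a joint would pass 70% of its speed; a pose out of reach is approached as far as the arm can. A call with a number of a shift or a turn outside -1 to 1 is refused whole. A call with a gripper value outside its range is refused whole. The fingers move at their own pace and stop on an object; "newtons" is the grip in N (left out, the last holds). Time passes only in rows, so rows that repeat a pose let the fingers close, or fill a call up. It gives the time, the measured TCP pose, the force, the opening and the grip force at its end, in the units of the state.
- get_state(): the state, without advancing time (a new reading comes with each control period).
- optics.capture(name): name is "scene" or "top"; returns a dict with "img" (400x640x3 uint8, red, green, blue), "intrinsics" (3x3 intrinsics, pixels), "origin" and "attitude" of the camera in the world. Camera axes: x right, y down, z forward; pixel columns grow to the right and rows downward; lengths in m; the calibration is good to about 2 mm. A picture is of the moment at which its call begins. There is no depth.
- order.close_job(): hands the job in; it is judged then, once.
Trained networks look in the newest picture that a camera, given by its name, has taken for a name from the list of things; names that differ only in an ending like _2 or _b are one class to them, and where a whole thing is asked for, a point or a joint stands for the part that bears it (a point fixed in the world has none). Each returns a list of dicts, best first, with "p" (0 to 1); they miss things now and then, are a little off and sometimes report something else, mostly with a low value. They report only what shows in the picture. A call takes as long as a camera call. They do not tell look-alikes from the thing itself.
- optics.look_for(camera, name): "location" ([x, y, z] in m, in world coordinates, good to about 4 mm: the middle of the surface that is visible of it).
The state is a dict: "time_s": time; "joints": joint angles; "qd": joint speeds; "joint_torque": joint torques, N m; "tcp_pos": TCP position; "eef_rot": TCP orientation; "contact_force": force on the tool from outside, world axes, zero at the start; "moment": the same for the moment, N m; "gripper_width": finger opening in m; "gripper_force": force on a finger pad.
Only numpy, scipy, OpenCV 4.12 (cv2) and the standard library are available. Lean on these libraries where they do the work, as an engineer would, in place of code of your own. Each camera call takes 0.05 s, during which the arm holds its last target. There are 200 camera calls.

## Working session

There is one attempt and no reset: what is moved stays moved. The work goes in short steps, Python scripts to look and compute and a tool call to move; the robot and the scene stay as the last step left them, time stands still between calls to the robot, and variables do not carry over. Pictures are saved under pics/ and viewed, at most 14 in all, crops included, and the job is handed in when it is done.

Besides the shell and the picture viewer there is one more tool, called after ">>>" as name([rows], argument=value, ...), one row to a line, values as JSON. send_rows: Moves the arm, as the interface text tells. Shift numbers are shares of 150 mm and turn numbers shares of 90 degrees, none past 1 either way. Its arguments: {"type":"object","properties":{"moves":{"type":"array"},"newtons":{"type":"number"}},"required":["moves"]}

```bash
mkdir -p pics; cat > h.py <<'E'
import numpy as np, cv2
from plant import get_state, optics, order
def cap(n,fn=None):
    c=optics.capture(n)
    if fn: cv2.imwrite('pics/'+fn,c['img'][:,:,::-1])
    return c
def R(c):
    a=np.array(c['attitude'])
    if a.shape==(3,3): return a
    from scipy.spatial.transform import Rotation as Ro
    return Ro.from_euler('xyz',a,degrees=True).as_matrix() if a.size==3 else Ro.from_quat(a).as_matrix()
def pix(c,p):
    q=R(c).T@(np.array(p)-c['origin']); q=c['intrinsics']@q; return np.round(q[:2]/q[2],1)
def world(c,uv,z):
    d=R(c)@np.linalg.solve(c['intrinsics'],[uv[0],uv[1],1.]); o=np.array(c['origin']); return o+d*(z-o[2])/d[2]
E
python3 - <<'E'
from h import *
print(get_state())
for n in ['scene','top']:
    c=cap(n,n+'0.png'); print(n,c['attitude'],c['origin'],c['intrinsics'])
    for k in ['pot1','stand','valve_knob','sonde','tray','insulator','valve','peg1_foot']:
        try:
            for d in optics.look_for(n,k): print(k,np.round(d['location'],3),round(d['p'],2),pix(c,d['location']))
        except Exception as e: print(k,e)
E
```

```text
{'time_s': 0.0, 'joints': array([ 8.66952653e+01,  2.05928496e+01,  6.36289329e-01, -2.12220078e-02,
       -7.01354277e+01, -1.65083171e+01]), 'qd': array([-0.00518597,  0.06157718, -0.03418493, -0.07526549,  0.09480614,
        0.01201112]), 'joint_torque': array([ 3.70825786e-03, -5.82717776e+01,  2.93049842e+01,  6.99722797e+00,
        6.87510154e-03, -1.50496826e-04]), 'tcp_pos': array([0.22863119, 0.63460358, 0.22562236]), 'eef_rot': array([ 1.79906134e+02, -7.01375110e-03, -1.98202733e+01]), 'contact_force': array([0.00990924, 0.12888359, 0.38911317]), 'moment': array([-0.06054453, -0.04869007,  0.00121289]), 'gripper_force': 0.0, 'gripper_width': 0.08786525884343531}
scene [-129.000655     -1.26472924  136.63114151] [1.10023045 0.64423273 0.80916862] [[402.19549465   0.         324.47442742]
 [  0.         402.19549465 199.0408311 ]
 [  0.           0.           1.        ]]
pot1 [ 0.193 -0.298  0.038] 0.96 [323.2 139.1]
pot1 [0.382 0.282 0.052] 0.79 [420.9 243. ]
pot1 [ 0.391 -0.282  0.045] 0.76 [284.6 158.7]
pot1 [ 0.442 -0.084  0.046] 0.73 [312.1 191.1]
pot1 [0.454 0.067 
[... 675 characters left out ...]
362 0.264 0.051] 0.8 [228.  244.2]
pot1 [ 0.432 -0.102  0.055] 0.79 [360.1 220. ]
pot1 [0.439 0.051 0.054] 0.78 [304.9 217.2]
pot1 [ 0.375 -0.291  0.057] 0.68 [428.4 241.2]
pot1 [ 0.464 -0.424  0.057] 0.62 [475.9 209.7]
pot1 [ 0.186 -0.316  0.046] 0.56 [437.7 310.5]
stand [0.605 0.034 0.009] 0.73 [311.8 161.3]
valve_knob [ 0.59  -0.2    0.055] 0.52 [394.6 164.3]
valve_knob [0.606 0.031 0.01 ] 0.26 [313. 161.]
sonde [0.58  0.467 0.112] 0.62 [149.7 162.1]
tray [ 0.784  0.054 -0.   ] 0.65 [305.8 103.5]
insulator [ 0.614 -0.423  0.082] 0.79 [477.4 154.4]
insulator [0.606 0.025 0.013] 0.36 [315. 161.]
valve [ 0.587 -0.199  0.05 ] 0.74 [393.9 165.6]
peg1_foot [0.607 0.03  0.008] 0.83 [313.3 160.8]
```

```bash
python3 - <<'E'
import cv2
a=cv2.imread('pics/top0.png'); 
cv2.imwrite('pics/top0c.png',cv2.resize(a[90:340,120:520],None,fx=2,fy=2,interpolation=cv2.INTER_CUBIC))
E
```

```text
(no output)
```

View pics/top0c.png

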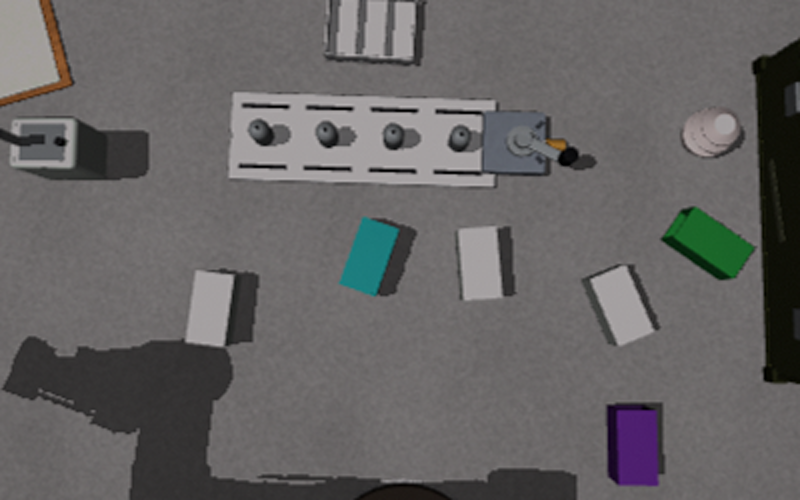

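View pics/scene0.png

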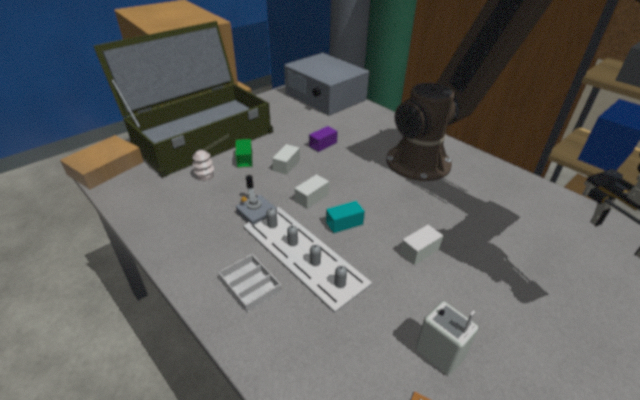

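Top view: white pots are at pixels (228,244), (360,220) and (428,241). The teal (305,217), green (476,210) and purple (438,311) boxes are look-alikes, excluded by colour. The scene view agrees. The valve handle currently points towards -y and slightly towards the robot.

```bash
cat >> h.py <<'E'
def pots(c=None,verbose=True):
    """white pots from the top camera: centre xy, axis angle (deg, mod 180, about world x)"""
    c=c or cap('top'); im=c['img'].astype(int)
    m=((im.min(2)>125)&(im.max(2)-im.min(2)<30)).astype(np.uint8)
    n,l,s,ce=cv2.connectedComponentsWithStats(m); out=[]
    for i in range(1,n):
        if 350<s[i,4]<1100:
            cnt=cv2.findContours((l==i).astype(np.uint8),0,1)[0][0].reshape(-1,2)
            w=np.array([world(c,p,0.054)[:2] for p in cnt])*1000
            (cx,cy),(a,b),t=cv2.minAreaRect(w.astype(np.float32))
            if a<b: a,b,t=b,a,t-90
            out.append((cx/1000,cy/1000,(t+90)%180-90)); print('px',ce[i].round(),'ctr',round(cx),round(cy),'size',round(a),round(b),'ang',round((t+90)%180-90,1),'area',s[i,4])
    return c,out
E
python3 - <<'E'
from h import *
c,o=pots()
im=c['img'].astype(int); m=((im.min(2)>120)&(im.max(2)-im.min(2)<30)).astype(np.uint8)
n,l,s,ce=cv2.connectedComponentsWithStats(m)
for i in range(1,n):
    if s[i,4]>2500:
        cnt=cv2.findContours((l==i).astype(np.uint8),0,1)[0][0].reshape(-1,2)
        w=np.array([world(c,p,0.012)[:2] for p in cnt])*1000
        print('big',ce[i],s[i],cv2.minAreaRect(w.astype(np.float32)))
C0=c
for n,boxes in [('top',(225,130,205,70)),('scene',(225,165,160,150))]:
    c=cap(n); x,y,w,h=boxes
    cv2.imwrite(f'pics/{n}1c.png',cv2.resize(c['img'][y:y+h,x:x+w,::-1],None,fx=3.9,fy=3.9,interpolation=cv2.INTER_CUBIC))
E
```

```text
px [307. 104.] ctr 765 47 size 111 87 ang 86.8 area 872
px [474. 156.] ctr 612 -427 size 74 55 ang -81.3 area 383
px [360. 221.] ctr 429 -101 size 102 54 ang 4.2 area 705
px [431. 243.] ctr 372 -297 size 100 54 ang 22.6 area 705
px [224. 244.] ctr 363 274 size 100 55 ang -6.0 area 709
big [ 96.05718176 112.80190606] [  44   69  106   88 5876] ((749.1163330078125, 679.271240234375), (197.41043090820312, 277.6613464355469), 17.12925148010254)
big [297.52203311 159.38214036] [ 234  136  134   47 4289] ((611.382080078125, 67.94587707519531), (389.03424072265625, 129.0108642578125), 88.62796020507812)
```

View pics/top1c.png

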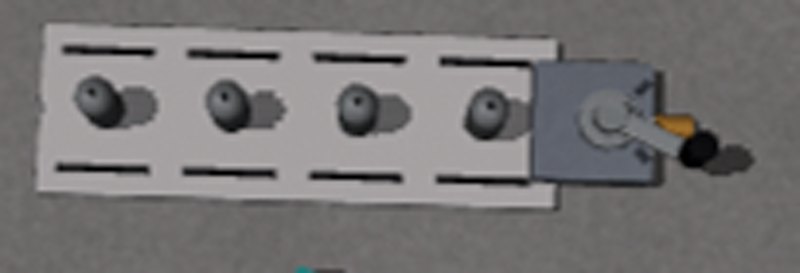

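View pics/scene1c.png

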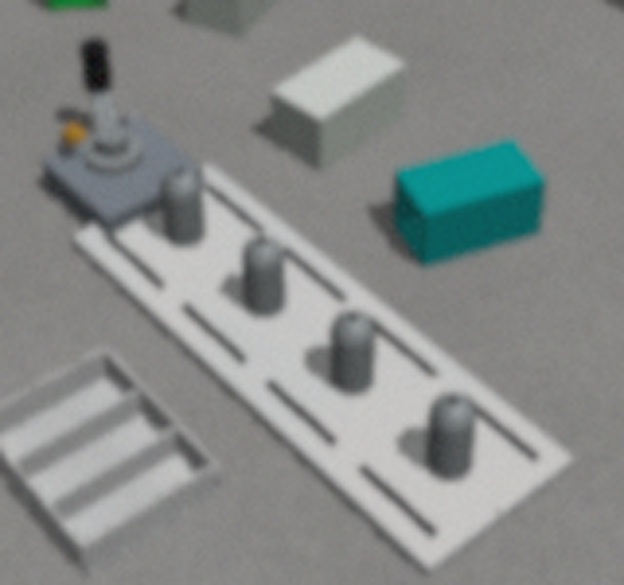

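Top crop: peg tops are near full-image pixels (249,153), (283,153), (316,154) and (350,155). The valve pivot is at (381,160) and the knob at (404,168), so the handle is between half and full. Scene crop: the pot ends facing +x are closed, as described.

```bash
python3 - <<'E'
from h import *
c=cap('top')
o=np.array([.6114,.0679]);u=np.array([np.cos(np.radians(88.63)),np.sin(np.radians(88.63))])
for k,(px,py) in zip([142.5,47.5,-47.5,-142.5],[(97,88),(227,92),(356,98),(489,99)]):
    print('peg foot',(o+u*k/1000).round(4),'from top px',world(c,(225+px/3.9,130+py/3.9),.071)[:2].round(4))
p=world(c,(225+607/3.9,130+112/3.9),.055); k=world(c,(225+700/3.9,130+147/3.9),.091)
print('pivot',p,'knob',k,np.hypot(*(k-p)[:2])); print((o-u*(.195+.025)),(o-u*.24))
s=cap('scene')
for q in [world(s,(225+97/3.9,165+43/3.9),.091)]: print('knob scene',q)
print(world(s,(225+112/3.9,165+122/3.9),.05))
E
```

```text
peg foot [0.6148 0.2104] from top px [0.6168 0.2065]
peg foot [0.6125 0.1154] from top px [0.6146 0.1134]
peg foot [0.6103 0.0204] from top px [0.611 0.021]
peg foot [ 0.608  -0.0746] from top px [ 0.6111 -0.074 ]
pivot [ 0.60558461 -0.16074864  0.055     ] knob [ 0.57400285 -0.21975463  0.091     ] 0.06692618996822321
[ 0.60614008 -0.15203711] [ 0.6056619  -0.17203139]
knob scene [ 0.57214947 -0.22125907  0.091     ]
[ 0.59377003 -0.17742199  0.05      ]
```

>>> send_rows([
  {"slide":[0,0,0],"turn":0.08,"gripper":1},
  {"slide":[0,0,0],"turn":0.16,"gripper":1},
  {"slide":[0,0,0],"turn":0.24,"gripper":1},
  {"slide":[0,0,0],"turn":0.32,"gripper":1},
  {"slide":[0,0,0],"turn":0.39,"gripper":1},
])

```text
time_s: 1.57
tcp_pos: [0.2288, 0.635, 0.2265]
eef_rot: [180.0, -0.0, -55.3]
contact_force: [-0.6, -0.4, 0.5]
gripper_width: 0.0875
gripper_force: 0.0
```

>>> send_rows([
  {"slide":[0,0,0],"turn":0.08,"gripper":1},
  {"slide":[0,0,0],"turn":0.16,"gripper":1},
  {"slide":[0,0,0],"turn":0.24,"gripper":1},
  {"slide":[0,0,0],"turn":0.32,"gripper":1},
  {"slide":[0,0,0],"turn":0.39,"gripper":1},
])

```text
time_s: 1.98
tcp_pos: [0.2288, 0.635, 0.2266]
eef_rot: [180.0, 0.0, -90.4]
contact_force: [-0.6, -0.9, 0.1]
gripper_width: 0.0875
gripper_force: 0.0
```

>>> send_rows([
  {"slide":[0.19,-0.08,0],"turn":0,"gripper":1},
  {"slide":[0.38,-0.15,0],"turn":0,"gripper":1},
  {"slide":[0.57,-0.23,0],"turn":0,"gripper":1},
  {"slide":[0.76,-0.3,0],"turn":0,"gripper":1},
  {"slide":[0.95,-0.38,0],"turn":0,"gripper":1},
])

```text
time_s: 2.4
tcp_pos: [0.286, 0.4911, 0.2266]
eef_rot: [-180.0, 0.0, -90.0]
contact_force: [0.6, 0.1, 0.9]
gripper_width: 0.0878
gripper_force: 0.0
```

>>> send_rows([
  {"slide":[0.19,-0.08,0],"turn":0,"gripper":1},
  {"slide":[0.38,-0.15,0],"turn":0,"gripper":1},
  {"slide":[0.57,-0.23,0],"turn":0,"gripper":1},
  {"slide":[0.76,-0.3,0],"turn":0,"gripper":1},
  {"slide":[0.95,-0.38,0],"turn":0,"gripper":1},
])

```text
time_s: 2.82
tcp_pos: [0.3429, 0.3486, 0.2268]
eef_rot: [-180.0, 0.0, -90.0]
contact_force: [0.2, -0.1, 0.5]
gripper_width: 0.0878
gripper_force: 0.0
```

>>> send_rows([
  {"slide":[0.19,-0.08,0],"turn":0,"gripper":1},
  {"slide":[0.38,-0.15,0],"turn":0,"gripper":1},
  {"slide":[0.57,-0.23,0],"turn":0,"gripper":1},
  {"slide":[0.76,-0.3,0],"turn":0,"gripper":1},
  {"slide":[0.95,-0.38,0],"turn":0,"gripper":1},
])

```text
time_s: 3.23
tcp_pos: [0.3999, 0.2061, 0.227]
eef_rot: [-180.0, 0.0, -90.0]
contact_force: [0.8, 0.4, -0.0]
gripper_width: 0.0877
gripper_force: 0.0
```

>>> send_rows([
  {"slide":[0.19,-0.08,0],"turn":0,"gripper":1},
  {"slide":[0.38,-0.15,0],"turn":0,"gripper":1},
  {"slide":[0.57,-0.23,0],"turn":0,"gripper":1},
  {"slide":[0.76,-0.3,0],"turn":0,"gripper":1},
  {"slide":[0.95,-0.38,0],"turn":0,"gripper":1},
])

```text
time_s: 3.65
tcp_pos: [0.4569, 0.0635, 0.227]
eef_rot: [-180.0, 0.0, -90.0]
contact_force: [0.7, 0.2, 0.4]
gripper_width: 0.0878
gripper_force: 0.0
```

>>> send_rows([
  {"slide":[0.19,-0.08,0],"turn":0,"gripper":1},
  {"slide":[0.38,-0.15,0],"turn":0,"gripper":1},
  {"slide":[0.57,-0.23,0],"turn":0,"gripper":1},
  {"slide":[0.76,-0.3,0],"turn":0,"gripper":1},
  {"slide":[0.95,-0.38,0],"turn":0,"gripper":1},
])

```text
time_s: 4.07
tcp_pos: [0.5139, -0.0791, 0.2268]
eef_rot: [-180.0, 0.0, -90.0]
contact_force: [1.3, 1.4, -0.3]
gripper_width: 0.0877
gripper_force: 0.0
```

>>> send_rows([
  {"slide":[0.19,-0.08,0],"turn":0,"gripper":0.7},
  {"slide":[0.38,-0.15,0],"turn":0,"gripper":0.7},
  {"slide":[0.57,-0.23,0],"turn":0,"gripper":0.7},
  {"slide":[0.76,-0.3,0],"turn":0,"gripper":0.7},
  {"slide":[0.95,-0.39,0],"turn":0,"gripper":0.7},
])

```text
time_s: 4.48
tcp_pos: [0.5722, -0.2217, 0.2267]
eef_rot: [-180.0, 0.0, -90.0]
contact_force: [0.7, 1.4, 0.3]
gripper_width: 0.0633
gripper_force: 0.0
```

>>> send_rows([
  {"slide":[0,0,0.2],"turn":0,"gripper":0.7},
  {"slide":[0,0,0.4],"turn":0,"gripper":0.7},
  {"slide":[0,0,0.6],"turn":0,"gripper":0.7},
  {"slide":[0,0,0.8],"turn":0,"gripper":0.7},
  {"slide":[0,0,0.85],"turn":0,"gripper":0.7},
])

```text
time_s: 4.9
tcp_pos: [0.5691, -0.2197, 0.0942]
eef_rot: [179.6, 0.1, -90.1]
contact_force: [-0.2, 0.3, -0.8]
gripper_width: 0.0616
gripper_force: 0.0
```

>>> send_rows([
  {"slide":[0,0,0.1],"turn":0,"gripper":0.7},
  {"slide":[0,0,0.2],"turn":0,"gripper":0.7},
  {"slide":[0,0,0.26],"turn":0,"gripper":0.7},
  {"slide":[0,0,0.26],"turn":0,"gripper":0.7},
  {"slide":[0,0,0.26],"turn":0,"gripper":0.7},
])

```text
time_s: 5.32
tcp_pos: [0.5725, -0.2201, 0.0607]
eef_rot: [-180.0, -0.0, -90.0]
contact_force: [-0.2, 0.6, 0.7]
gripper_width: 0.0611
gripper_force: 0.0
```

>>> send_rows([
  {"slide":[0,0,0],"turn":0,"gripper":0.0},
  {"slide":[0,0,0],"turn":0,"gripper":0.0},
  {"slide":[0,0,0],"turn":0,"gripper":0},
  {"slide":[0,0,0],"turn":0,"gripper":0},
  {"slide":[0,0,0],"turn":0,"gripper":0},
], newtons=5)

```text
time_s: 5.73
tcp_pos: [0.5723, -0.2201, 0.0605]
eef_rot: [-180.0, -0.0, -90.0]
contact_force: [0.5, -0.3, 0.7]
gripper_width: 0.0335
gripper_force: 0.0
```

```bash
python3 - <<'E'
from h import *
cap('scene','s2.png'); c=cv2.imread('pics/s2.png')
cv2.imwrite('pics/s2c.png',cv2.resize(c[110:270,190:390],None,fx=3,fy=3))
print({k:v for k,v in get_state().items() if k in('tcp_pos','contact_force','gripper_width','gripper_force')})
P=np.array([.6055,-.161]);a0=np.arctan2(-.0325,.0595)
for f in np.arange(-27,52,6): 
    d=np.radians(f-0); v=np.array([np.sin(d),-np.cos(d)]); rot=np.radians(-1.37); v=[v[0]*np.cos(rot)-v[1]*np.sin(rot),v[0]*np.sin(rot)+v[1]*np.cos(rot)]
    print(f,(P+.065*np.array(v)).round(4))
E
```

```text
{'tcp_pos': array([ 0.57231608, -0.22003605,  0.06041875]), 'contact_force': array([ 2.41172733,  1.08404515, -0.31412134]), 'gripper_force': 1.4794709533452988, 'gripper_width': 0.029580008366374734}
-27 [ 0.5746 -0.2182]
-21 [ 0.5808 -0.2211]
-15 [ 0.5872 -0.2234]
-9 [ 0.5938 -0.2249]
-3 [ 0.6005 -0.2258]
3 [ 0.6073 -0.226 ]
9 [ 0.6141 -0.2254]
15 [ 0.6208 -0.2242]
21 [ 0.6273 -0.2222]
27 [ 0.6336 -0.2196]
33 [ 0.6396 -0.2163]
39 [ 0.6452 -0.2125]
45 [ 0.6503 -0.208 ]
51 [ 0.655  -0.2031]
```

View pics/s2c.png

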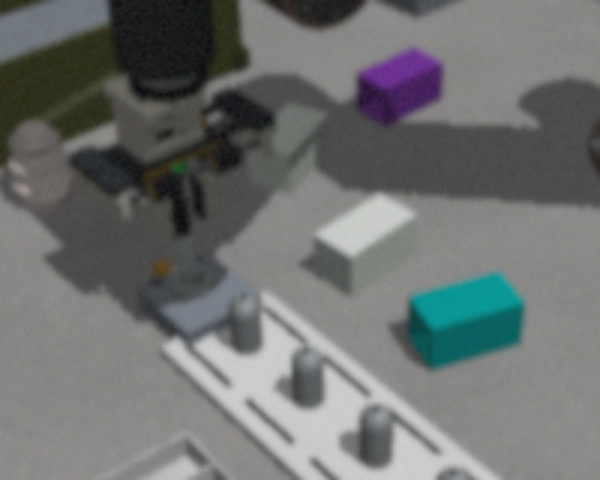

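Fingers straddle the knob at about crop pixel (185,225), with no other contact. I'll close and swing it.

>>> send_rows([
  {"slide":[0,0,0],"turn":0,"gripper":0.0},
  {"slide":[0.011,-0.05,0],"turn":0,"gripper":0.0},
  {"slide":[0.022,-0.097,0],"turn":0,"gripper":0},
  {"slide":[0.038,-0.187,0],"turn":0,"gripper":0},
  {"slide":[0.035,-0.277,0],"turn":0,"gripper":0},
])

```text
time_s: 6.2
tcp_pos: [0.612, -0.2265, 0.0597]
eef_rot: [179.8, -0.0, -90.1]
contact_force: [-3.4, -2.5, 1.0]
gripper_width: 0.0218
gripper_force: 5.0
```

>>> send_rows([
  {"slide":[-0.021,-0.087,0],"turn":0,"gripper":0.0},
  {"slide":[-0.06,-0.172,0],"turn":0,"gripper":0.0},
  {"slide":[-0.116,-0.242,0],"turn":0,"gripper":0},
  {"slide":[-0.149,-0.286,0],"turn":0,"gripper":0},
  {"slide":[-0.149,-0.286,0],"turn":0,"gripper":0},
])

```text
time_s: 6.62
tcp_pos: [0.6546, -0.2024, 0.0589]
eef_rot: [179.6, -0.0, -90.0]
contact_force: [-9.5, -1.8, 5.6]
gripper_width: 0.0304
gripper_force: 5.0
```

>>> send_rows([
  {"slide":[0,0,0],"turn":0,"gripper":0.0},
  {"slide":[0,0,0],"turn":0,"gripper":0.0},
  {"slide":[0,0,0],"turn":0,"gripper":0},
  {"slide":[0,0,0],"turn":0,"gripper":0},
  {"slide":[0,0,0],"turn":0,"gripper":0},
])

```text
time_s: 7.03
tcp_pos: [0.6531, -0.2025, 0.0589]
eef_rot: [179.6, 0.0, -90.1]
contact_force: [-10.2, -0.0, 2.9]
gripper_width: 0.0276
gripper_force: 5.0
```

>>> send_rows([
  {"slide":[0,0.02,0],"turn":0,"gripper":0.7},
  {"slide":[0,0.02,0],"turn":0,"gripper":0.7},
  {"slide":[0,0.02,0],"turn":0,"gripper":0.7},
  {"slide":[0,0.02,0],"turn":0,"gripper":0.7},
  {"slide":[0,0.02,0],"turn":0,"gripper":0.7},
])

```text
time_s: 7.45
tcp_pos: [0.6542, -0.2027, 0.0603]
eef_rot: [-180.0, 0.0, -90.0]
contact_force: [-0.7, -0.5, -0.1]
gripper_width: 0.0557
gripper_force: 0.0
```

>>> send_rows([
  {"slide":[0,0,-0.2],"turn":0,"gripper":0.7},
  {"slide":[0,0,-0.4],"turn":0,"gripper":0.7},
  {"slide":[0,0,-0.6],"turn":0,"gripper":0.7},
  {"slide":[0,0,-0.8],"turn":0,"gripper":1},
  {"slide":[0,0,-1],"turn":0,"gripper":1},
])

```text
time_s: 7.87
tcp_pos: [0.6537, -0.2028, 0.2117]
eef_rot: [-180.0, 0.0, -90.0]
contact_force: [0.2, 0.0, -0.5]
gripper_width: 0.0694
gripper_force: 0.0
```

>>> send_rows([
  {"slide":[-0.2,0.2,0],"turn":-0.08,"gripper":1},
  {"slide":[-0.4,0.4,0],"turn":-0.16,"gripper":1},
  {"slide":[-0.6,0.6,0],"turn":-0.24,"gripper":1},
  {"slide":[-0.8,0.8,0],"turn":-0.32,"gripper":1},
  {"slide":[-0.9,0.9,0],"turn":-0.38,"gripper":1},
])

```text
time_s: 8.28
tcp_pos: [0.5161, -0.0662, 0.2104]
eef_rot: [-179.9, 0.0, -55.4]
contact_force: [-0.3, 0.8, 0.3]
gripper_width: 0.0872
gripper_force: 0.0
```

```bash
python3 - <<'E'
from h import *
c,o=pots()
cv2.imwrite('pics/t3c.png',cv2.resize(c['img'][120:320,200:500,::-1],None,fx=2.6,fy=2.6,interpolation=cv2.INTER_CUBIC))
print(get_state()['tcp_pos'],get_state()['eef_rot'])
E
```

```text
px [523.  44.] ctr 952 -583 size 114 52 ang -89.6 area 395
px [599.  76.] ctr 839 -785 size 158 38 ang 1.3 area 422
[ 0.51440677 -0.06480925  0.21080832] [-1.79897265e+02  6.31029313e-02 -5.50479230e+01]
```

View pics/t3c.png

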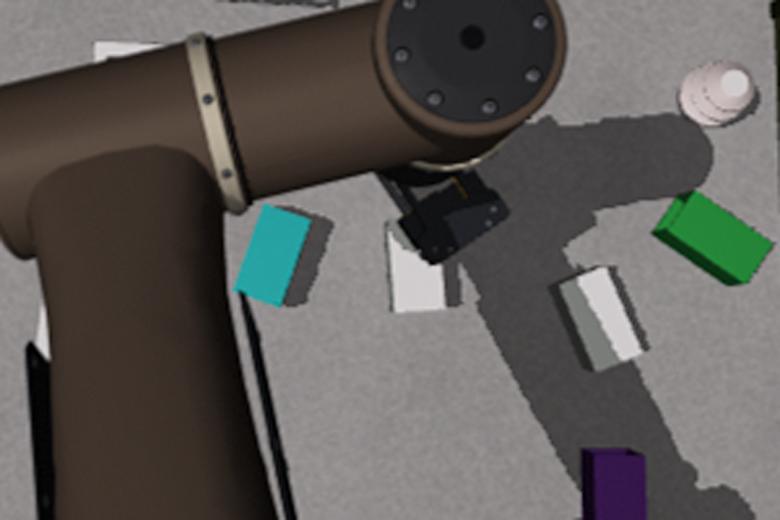

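Top crop: the arm hides the stand and left pot. The middle pot (crop ~(415,270)) and right pot (~(603,318)) haven't moved.

>>> send_rows([
  {"slide":[0,0,0],"turn":-0.075,"gripper":1},
  {"slide":[0,0,0],"turn":-0.15,"gripper":1},
  {"slide":[0,0,0],"turn":-0.22,"gripper":1},
  {"slide":[0,0,0],"turn":-0.29,"gripper":1},
  {"slide":[0,0,0],"turn":-0.33,"gripper":1},
])

```text
time_s: 8.75
tcp_pos: [0.5189, -0.0677, 0.2104]
eef_rot: [-180.0, -0.0, -25.8]
contact_force: [0.1, -0.0, -0.2]
gripper_width: 0.0872
gripper_force: 0.0
```

>>> send_rows([
  {"slide":[0,0,0],"turn":-0.075,"gripper":1},
  {"slide":[0,0,0],"turn":-0.15,"gripper":1},
  {"slide":[0,0,0],"turn":-0.22,"gripper":1},
  {"slide":[0,0,0],"turn":-0.29,"gripper":1},
  {"slide":[0,0,0],"turn":-0.337,"gripper":1},
])

```text
time_s: 9.17
tcp_pos: [0.5189, -0.0678, 0.2103]
eef_rot: [-180.0, -0.0, 4.6]
contact_force: [0.4, -0.4, 0.5]
gripper_width: 0.0877
gripper_force: 0.0
```

>>> send_rows([
  {"slide":[-0.1,0.05,0],"turn":0,"gripper":1},
  {"slide":[-0.2,0.1,0],"turn":0,"gripper":1},
  {"slide":[-0.36,0.174,0],"turn":0,"gripper":1},
  {"slide":[-0.36,0.174,0],"turn":0,"gripper":1},
  {"slide":[-0.36,0.174,0],"turn":0,"gripper":1},
])

```text
time_s: 9.58
tcp_pos: [0.4657, -0.0986, 0.2107]
eef_rot: [-180.0, -0.1, 4.1]
contact_force: [0.8, -0.3, 0.4]
gripper_width: 0.088
gripper_force: 0.0
```

```bash
python3 - <<'E'
from h import *
s=get_state();print(s['tcp_pos'],s['eef_rot'])
c=cap('scene')
for d in optics.look_for('scene','valve_knob')[:2]: print(d)
P=np.array([.6055,-.161,.085])
print('knob px shut',pix(c,[.650,-.208,.085]))
for p in [(.429,-.101,4.2),(.372,-.297,22.6)]:
    a=np.radians(p[2]);x=np.array([np.cos(a),np.sin(a)]);y=np.array([-x[1],x[0]])
    print([pix(c,[*(np.array(p[:2])+i*.05*x+j*.027*y),.054]).tolist() for i,j in [(1,1),(1,-1),(-1,-1),(-1,1)]])
cv2.imwrite('pics/s4c.png',cv2.resize(c['img'][110:270,200:400,::-1],None,fx=4,fy=3.7))
E
```

```text
[ 0.46566823 -0.09860906  0.21065199] [-1.79986135e+02 -7.58303604e-02  4.12856023e+00]
{'location': [0.6402, -0.1975, 0.0533], 'p': 0.7}
knob px shut [230.6 190. ]
[[306.5, 195.6], [293.9, 188.0], [316.2, 174.5], [328.7, 181.4]]
[[286.0, 161.8], [271.9, 158.0], [285.9, 144.1], [299.4, 147.6]]
```

View pics/s4c.png

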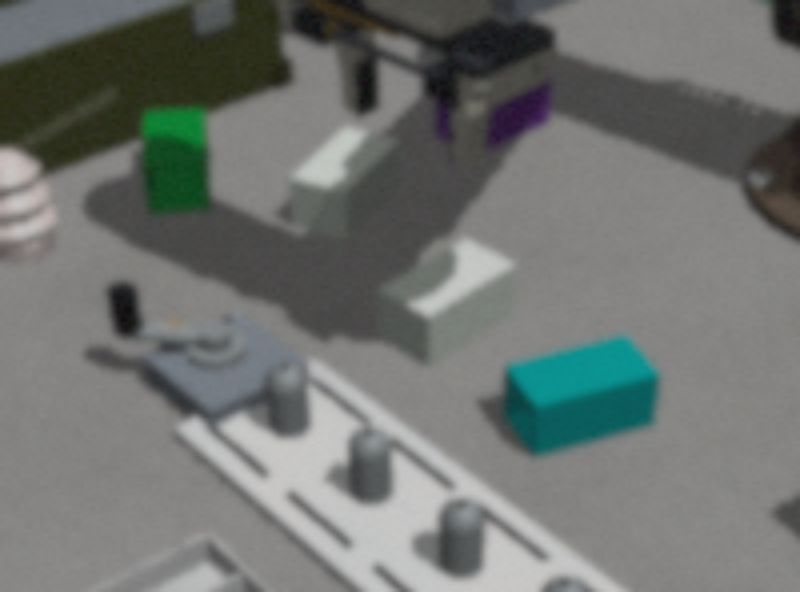

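The valve is shut: the knob is at (231,188) against a predicted (230.6,190). The predicted pot corners match the picture too, so I'll descend on the middle pot.

>>> send_rows([
  {"slide":[0,0,0.2],"turn":0,"gripper":1},
  {"slide":[0,0,0.4],"turn":0,"gripper":1},
  {"slide":[0,0,0.6],"turn":0,"gripper":1},
  {"slide":[0,0,0.8],"turn":0,"gripper":1},
  {"slide":[0,0,0.95],"turn":0,"gripper":1},
])

```text
time_s: 10.1
tcp_pos: [0.4663, -0.0978, 0.0654]
eef_rot: [-180.0, 0.1, 4.2]
contact_force: [0.4, -0.1, 0.7]
gripper_width: 0.0879
gripper_force: 0.0
```

>>> send_rows([
  {"slide":[0,0,0.1],"turn":0,"gripper":1},
  {"slide":[0,0,0.2],"turn":0,"gripper":1},
  {"slide":[0,0,0.3],"turn":0,"gripper":1},
  {"slide":[0,0,0.38],"turn":0,"gripper":1},
  {"slide":[0,0,0.38],"turn":0,"gripper":1},
])

```text
time_s: 10.52
tcp_pos: [0.4657, -0.0979, 0.0083]
eef_rot: [180.0, 0.2, 4.2]
contact_force: [-0.1, 1.0, 0.3]
gripper_width: 0.0875
gripper_force: 0.0
```

>>> send_rows([
  {"slide":[0,0,0],"turn":0,"gripper":0.3},
  {"slide":[0,0,0],"turn":0,"gripper":0.3},
  {"slide":[0,0,0],"turn":0,"gripper":0.3},
  {"slide":[0,0,0],"turn":0,"gripper":0.3},
  {"slide":[0,0,0],"turn":0,"gripper":0.3},
], newtons=3)

```text
time_s: 10.93
tcp_pos: [0.4671, -0.0979, 0.0112]
eef_rot: [-180.0, -0.1, 4.2]
contact_force: [1.0, -1.1, -0.7]
gripper_width: 0.0598
gripper_force: 0.0
```

>>> send_rows([
  {"slide":[0,0,0],"turn":0,"gripper":0.3},
  {"slide":[0,0,0],"turn":0,"gripper":0.3},
  {"slide":[0,0,0],"turn":0,"gripper":0.3},
  {"slide":[0,0,0],"turn":0,"gripper":0.3},
  {"slide":[0,0,0],"turn":0,"gripper":0.3},
])

```text
time_s: 11.35
tcp_pos: [0.4671, -0.0979, 0.0109]
eef_rot: [180.0, -0.0, 4.2]
contact_force: [-0.2, 0.5, 4.8]
gripper_width: 0.0542
gripper_force: 3.0
```

>>> send_rows([
  {"slide":[0,0,-0.06],"turn":0,"gripper":0.3},
  {"slide":[0,0,-0.12],"turn":0,"gripper":0.3},
  {"slide":[0,0,-0.18],"turn":0,"gripper":0.3},
  {"slide":[0,0,-0.24],"turn":0,"gripper":0.3},
  {"slide":[0,0,-0.3],"turn":0,"gripper":0.3},
])

```text
time_s: 11.77
tcp_pos: [0.4668, -0.0979, 0.0568]
eef_rot: [-180.0, -0.0, 4.2]
contact_force: [0.3, 0.0, -0.6]
gripper_width: 0.0544
gripper_force: 3.0
```

>>> send_rows([
  {"slide":[0,0,-0.06],"turn":0,"gripper":0.3},
  {"slide":[0,0,-0.12],"turn":0,"gripper":0.3},
  {"slide":[0,0,-0.18],"turn":0,"gripper":0.3},
  {"slide":[0,0,-0.24],"turn":0,"gripper":0.3},
  {"slide":[0,0,-0.3],"turn":0,"gripper":0.3},
])

```text
time_s: 12.18
tcp_pos: [0.4666, -0.098, 0.1015]
eef_rot: [-180.0, -0.0, 4.2]
contact_force: [-0.3, -0.0, -0.5]
gripper_width: 0.054
gripper_force: 3.0
```

```bash
python3 - <<'E'
from h import *
c=cap('scene')
cv2.imwrite('pics/s5c.png',cv2.resize(c['img'][90:230,230:400,::-1],None,fx=4,fy=4))
E
```

```text
(no output)
```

View pics/s5c.png

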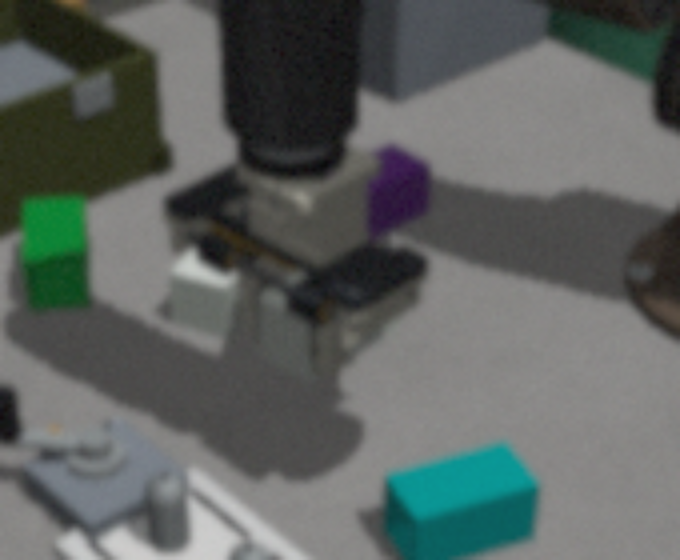

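The pot is held between the fingers at crop (285,330) and seems to hang. I'll lower it slowly, so the table contact height shows whether it is upright.

>>> send_rows([
  {"slide":[0,0,0.0],"turn":0,"gripper":0.3},
  {"slide":[0,0,0.06],"turn":0,"gripper":0.3},
  {"slide":[0,0,0.12],"turn":0,"gripper":0.3},
  {"slide":[0,0,0.16],"turn":0,"gripper":0.3},
  {"slide":[0,0,0.19],"turn":0,"gripper":0.3},
])

```text
time_s: 12.65
tcp_pos: [0.4655, -0.0981, 0.0702]
eef_rot: [180.0, 0.2, 4.2]
contact_force: [-0.2, 1.2, -1.7]
gripper_width: 0.0541
gripper_force: 3.0
```

>>> send_rows([
  {"slide":[0,0,0.01],"turn":0,"gripper":0.3},
  {"slide":[0,0,0.02],"turn":0,"gripper":0.3},
  {"slide":[0,0,0.03],"turn":0,"gripper":0.3},
  {"slide":[0,0,0.03],"turn":0,"gripper":0.3},
  {"slide":[0,0,0.03],"turn":0,"gripper":0.3},
])

```text
time_s: 13.07
tcp_pos: [0.4668, -0.0979, 0.0677]
eef_rot: [-180.0, -0.0, 4.2]
contact_force: [-0.9, 1.3, -0.5]
gripper_width: 0.0544
gripper_force: 3.0
```

>>> send_rows([
  {"slide":[0,0,0.01],"turn":0,"gripper":0.3},
  {"slide":[0,0,0.02],"turn":0,"gripper":0.3},
  {"slide":[0,0,0.03],"turn":0,"gripper":0.3},
  {"slide":[0,0,0.03],"turn":0,"gripper":0.3},
  {"slide":[0,0,0.03],"turn":0,"gripper":0.3},
])

```text
time_s: 13.48
tcp_pos: [0.4666, -0.098, 0.063]
eef_rot: [180.0, 0.0, 4.2]
contact_force: [0.5, -0.8, -0.9]
gripper_width: 0.0544
gripper_force: 3.0
```

```bash
python3 - <<'E'
from h import *
c=cap('scene'); x=np.array([np.cos(np.radians(4.2)),np.sin(np.radians(4.2))]); y=np.array([-x[1],x[0]])
g=np.array([.4667,-.098])
im=c['img'].copy()
s=4; im=cv2.resize(im,None,fx=s,fy=s)
for z in (0,.1):
    p=[(pix(c,[*(g+i*.027*x+j*.027*y),z])*s) for i,j in [(1,1),(1,-1),(-1,-1),(-1,1)]]
    cv2.polylines(im,[np.int32(p)],True,(255,0,0),1)
cv2.imwrite('pics/s6c.png',im[110*s:230*s,240*s:380*s,::-1])
E
```

```text
(no output)
```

View pics/s6c.png

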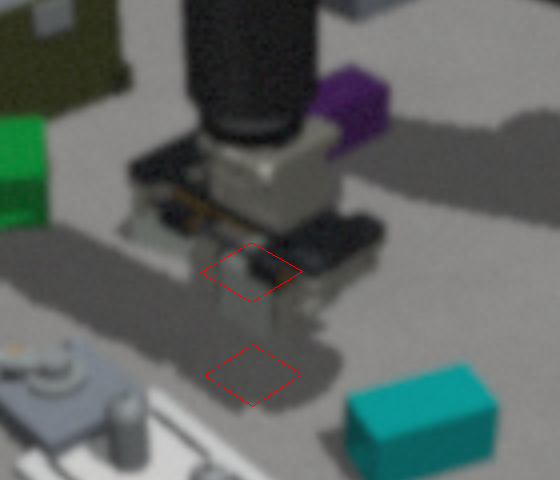

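The pot's end face in the crop spans rows 270–338, well above the table outline. It was lifted rigidly and stayed level. I'll set it down and regrip at the extreme closed end with only the finger tips (small patch, longer lever), then jerk upward.

>>> send_rows([
  {"slide":[0,0,0.1],"turn":0,"gripper":0.3},
  {"slide":[0,0,0.2],"turn":0,"gripper":0.3},
  {"slide":[0,0,0.28],"turn":0,"gripper":0.3},
  {"slide":[0,0,0.34],"turn":0,"gripper":0.3},
  {"slide":[0,0,0.34],"turn":0,"gripper":0.3},
])

```text
time_s: 13.95
tcp_pos: [0.4659, -0.0981, 0.0107]
eef_rot: [180.0, 0.1, 4.2]
contact_force: [0.4, -0.4, -0.5]
gripper_width: 0.0545
gripper_force: 3.0
```

>>> send_rows([
  {"slide":[0,0,0],"turn":0,"gripper":0.75},
  {"slide":[0,0,0],"turn":0,"gripper":0.75},
  {"slide":[0,0,-0.04],"turn":0,"gripper":0.75},
  {"slide":[0.08,0,-0.12],"turn":0,"gripper":0.75},
  {"slide":[0.08,0,-0.12],"turn":0,"gripper":0.75},
])

```text
time_s: 14.37
tcp_pos: [0.4821, -0.0967, 0.0329]
eef_rot: [180.0, -0.3, 4.3]
contact_force: [1.6, 0.6, 0.4]
gripper_width: 0.0657
gripper_force: 0.0
```

>>> send_rows([
  {"slide":[0,0,0],"turn":0,"gripper":0.4},
  {"slide":[0,0,0],"turn":0,"gripper":0.4},
  {"slide":[0,0,0],"turn":0,"gripper":0.4},
  {"slide":[0,0,0],"turn":0,"gripper":0.4},
  {"slide":[0,0,0],"turn":0,"gripper":0.4},
], newtons=3)

```text
time_s: 14.78
tcp_pos: [0.4781, -0.0971, 0.03]
eef_rot: [180.0, 0.0, 4.2]
contact_force: [-0.8, 1.0, 3.3]
gripper_width: 0.0538
gripper_force: 3.0
```

>>> send_rows([
  {"slide":[0,0,-0.05],"turn":0,"gripper":0.4},
  {"slide":[0,0,-0.12],"turn":0,"gripper":0.4},
  {"slide":[0,0,-0.2],"turn":0,"gripper":0.4},
  {"slide":[0,0,-0.3],"turn":0,"gripper":0.4},
  {"slide":[0,0,-0.4],"turn":0,"gripper":0.4},
])

```text
time_s: 15.2
tcp_pos: [0.4781, -0.0972, 0.0907]
eef_rot: [180.0, 0.1, 4.2]
contact_force: [0.0, -0.0, -0.6]
gripper_width: 0.0544
gripper_force: 3.0
```

>>> send_rows([
  {"slide":[0,0,-0.1],"turn":0,"gripper":0.4},
  {"slide":[0,0,-0.25],"turn":0,"gripper":0.4},
  {"slide":[0,0,-0.4],"turn":0,"gripper":0.4},
  {"slide":[0,0,-0.4],"turn":0,"gripper":0.4},
  {"slide":[0,0,-0.4],"turn":0,"gripper":0.4},
])

```text
time_s: 15.62
tcp_pos: [0.4792, -0.0969, 0.1514]
eef_rot: [-180.0, -0.2, 4.2]
contact_force: [-0.1, 0.2, -0.9]
gripper_width: 0.0536
gripper_force: 3.0
```

```bash
python3 - <<'E'
from h import *
c=cap('scene'); x=np.array([np.cos(np.radians(4.2)),np.sin(np.radians(4.2))]); y=np.array([-x[1],x[0]])
t=get_state()['tcp_pos']; g=t[:2]; print(t,pix(c,t))
for d in optics.look_for('scene','pot1'): print(np.round(d['location'],3),round(d['p'],2),pix(c,d['location']))
cv2.imwrite('pics/s7c.png',cv2.resize(c['img'][90:230,240:380,::-1],None,fx=4,fy=4))
E
```

```text
[ 0.4784014  -0.09697392  0.15027214] [299.8 165.6]
[ 0.469 -0.415  0.046] 0.95 [243.2 150.9]
[0.452 0.067 0.045] 0.93 [344.5 216.7]
[ 0.47  -0.076  0.138] 0.74 [306.7 171.2]
[ 0.409 -0.285  0.041] 0.73 [279.8 161.1]
[0.383 0.284 0.054] 0.67 [421.5 243.1]
[ 0.156 -0.302  0.053] 0.65 [329.9 132. ]
[0.625 0.073 0.011] 0.56 [300.3 256. ]
```

View pics/s7c.png

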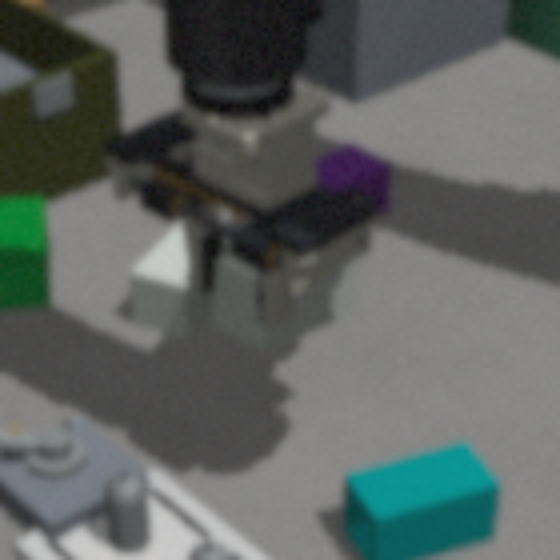

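Crop: the pot is still level (end face at ~(240,300)), so friction holds it. Instead I'll use a peg as a hook. Coming from +x with the mouth facing the peg, I push the lower rim against it while arcing upward, so the pot hinges in the tip grip and caps the peg.

>>> send_rows([
  {"slide":[0,0,-0.05],"turn":0,"gripper":0.4},
  {"slide":[0.12,-0.05,-0.1],"turn":0,"gripper":0.4},
  {"slide":[0.3,-0.12,-0.1],"turn":0,"gripper":0.4},
  {"slide":[0.5,-0.2,-0.1],"turn":0,"gripper":0.4},
  {"slide":[0.7,-0.28,-0.1],"turn":0,"gripper":0.4},
], newtons=8)

```text
time_s: 16.13
tcp_pos: [0.581, -0.0471, 0.165]
eef_rot: [180.0, 0.0, 4.2]
contact_force: [0.1, -0.4, -0.1]
gripper_width: 0.0539
gripper_force: 8.0
```

>>> send_rows([
  {"slide":[0.2,-0.08,0],"turn":0,"gripper":0.4},
  {"slide":[0.4,-0.16,0],"turn":0,"gripper":0.4},
  {"slide":[0.6,-0.24,0],"turn":0,"gripper":0.4},
  {"slide":[0.75,-0.3,0],"turn":0,"gripper":0.4},
  {"slide":[0.9,-0.36,0],"turn":0,"gripper":0.4},
])

```text
time_s: 16.55
tcp_pos: [0.7117, 0.017, 0.1637]
eef_rot: [180.0, 0.1, 4.2]
contact_force: [-0.5, 0.7, -0.5]
gripper_width: 0.0538
gripper_force: 8.0
```

>>> send_rows([
  {"slide":[0.1,-0.04,0],"turn":0,"gripper":0.4},
  {"slide":[0.2,-0.078,0.1],"turn":0,"gripper":0.4},
  {"slide":[0.2,-0.078,0.2],"turn":0,"gripper":0.4},
  {"slide":[0.2,-0.078,0.3],"turn":0,"gripper":0.4},
  {"slide":[0.2,-0.078,0.35],"turn":0,"gripper":0.4},
])

```text
time_s: 16.97
tcp_pos: [0.7386, 0.0301, 0.1089]
eef_rot: [180.0, 0.3, 4.2]
contact_force: [0.0, -0.3, -1.3]
gripper_width: 0.054
gripper_force: 8.0
```

```bash
cat >> h.py <<'E'
TX=np.array([np.cos(np.radians(4.2)),np.sin(np.radians(4.2))])
def arc(peg,hs,hz,cur,bias=3,zc=45,tx=TX,ths=range(0,91,10),m=95,l=38):
    """tool x/z fractions from cur(s,z mm of tcp along tx from the peg) with hinge offset hs,hz from the tcp"""
    for th in ths:
        t=np.radians(th); s=15+m*np.cos(t)-l*np.sin(t)-bias-hs; z=zc+m*np.sin(t)+l*np.cos(t)-hz
        print(th,'tcp s,z',round(s,1),round(z,1),'frac',round((s-cur[0])/150,3),round(-(z-cur[1])/150,3))
E
python3 - <<'E'
from h import *
s=get_state(); t=s['tcp_pos'];print(t,s['gripper_width'],s['contact_force'])
peg=np.array([.6108,.0207]); d=(t[:2]-peg)*1000
ty=np.array([TX[1],-TX[0]]); cur=(d@TX,t[2]*1000); print('s',cur,'lat',d@ty)
arc(peg,-5,12,cur)
c=cap('top'); 
c=cap('scene')
for d in optics.look_for('scene','pot1'): print(np.round(d['location'],3),round(d['p'],2),pix(c,d['location']))
E
```

```text
[0.73855495 0.03011848 0.10893922] 0.05402889861144432 [ 0.01346372 -0.30899685 -1.31724964]
s (np.float64(128.10164893087844), np.float64(108.93921505672166)) lat -0.036642665730751034
0 tcp s,z 112.0 71.0 frac -0.107 0.253
10 tcp s,z 104.0 86.9 frac -0.161 0.147
20 tcp s,z 93.3 101.2 frac -0.232 0.052
30 tcp s,z 80.3 113.4 frac -0.319 -0.03
40 tcp s,z 65.3 123.2 frac -0.418 -0.095
50 tcp s,z 49.0 130.2 frac -0.528 -0.142
60 tcp s,z 31.6 134.3 frac -0.643 -0.169
70 tcp s,z 13.8 135.3 frac -0.762 -0.176
80 tcp s,z -3.9 133.2 frac -0.88 -0.161
90 tcp s,z -21.0 128.0 frac -0.994 -0.127
[ 0.391 -0.284  0.046] 0.81 [284.2 158.3]
[0.45  0.067 0.046] 0.75 [345.  216.2]
[0.709 0.053 0.089] 0.71 [269.  246.9]
[0.384 0.281 0.053] 0.68 [420.4 243.1]
```

>>> send_rows([
  {"slide":[0,0,0.1],"turn":0,"gripper":0.4},
  {"slide":[0,0,0.2],"turn":0,"gripper":0.4},
  {"slide":[0,0,0.279],"turn":0,"gripper":0.4},
  {"slide":[0,0,0.279],"turn":0,"gripper":0.4},
  {"slide":[0,0,0.279],"turn":0,"gripper":0.4},
], newtons=3)

```text
time_s: 17.53
tcp_pos: [0.7399, 0.03, 0.0708]
eef_rot: [180.0, 0.0, 4.2]
contact_force: [-0.3, -0.8, 0.0]
gripper_width: 0.0538
gripper_force: 3.0
```

```bash
python3 - <<'E'
from h import *
s=get_state(); t=s['tcp_pos'];print(t,s['gripper_width'],s['contact_force'])
peg=np.array([.6108,.0207]); d=(t[:2]-peg)*1000
ty=np.array([TX[1],-TX[0]]); cur=(d@TX,t[2]*1000); print('s',cur,'lat',d@ty)
arc(peg,-5,12,cur,ths=[0,5,10,20,30,40,50,60,70,80,90])
E
```

```text
[0.73989954 0.0300325  0.07084666] 0.05378981835700614 [-0.27740125 -0.78594524  0.01177408]
s (np.float64(129.43633469741874), np.float64(70.84665842777066)) lat 0.1475817044960408
0 tcp s,z 112.0 71.0 frac -0.116 -0.001
5 tcp s,z 108.3 79.1 frac -0.141 -0.055
10 tcp s,z 104.0 86.9 frac -0.17 -0.107
20 tcp s,z 93.3 101.2 frac -0.241 -0.202
30 tcp s,z 80.3 113.4 frac -0.328 -0.284
40 tcp s,z 65.3 123.2 frac -0.427 -0.349
50 tcp s,z 49.0 130.2 frac -0.537 -0.396
60 tcp s,z 31.6 134.3 frac -0.652 -0.423
70 tcp s,z 13.8 135.3 frac -0.771 -0.429
80 tcp s,z -3.9 133.2 frac -0.889 -0.415
90 tcp s,z -21.0 128.0 frac -1.003 -0.381
```

>>> send_rows([
  {"slide":[-0.08,0,0],"turn":0,"gripper":0.4},
  {"slide":[-0.12,0,0],"turn":0,"gripper":0.4},
  {"slide":[-0.15,0,-0.02],"turn":0,"gripper":0.4},
  {"slide":[-0.165,0,-0.055],"turn":0,"gripper":0.4},
  {"slide":[-0.19,0,-0.107],"turn":0,"gripper":0.4},
])

```text
time_s: 17.95
tcp_pos: [0.7116, 0.0281, 0.0876]
eef_rot: [180.0, -0.0, 4.2]
contact_force: [-0.1, 0.5, -1.1]
gripper_width: 0.054
gripper_force: 3.0
```

```bash
python3 - <<'E'
from h import *
s=get_state(); t=s['tcp_pos'];print(t,s['gripper_width'],s['contact_force'],s['moment'])
c=cap('scene')
cv2.imwrite('pics/s8c.png',cv2.resize(c['img'][170:310,200:370,::-1],None,fx=4,fy=4))
E
```

```text
[0.71159912 0.02811241 0.08762367] 0.054034258085877356 [-0.13594996  0.5299583  -1.13872079] [ 0.01316596 -0.12685855 -0.03757768]
```

View pics/s8c.png

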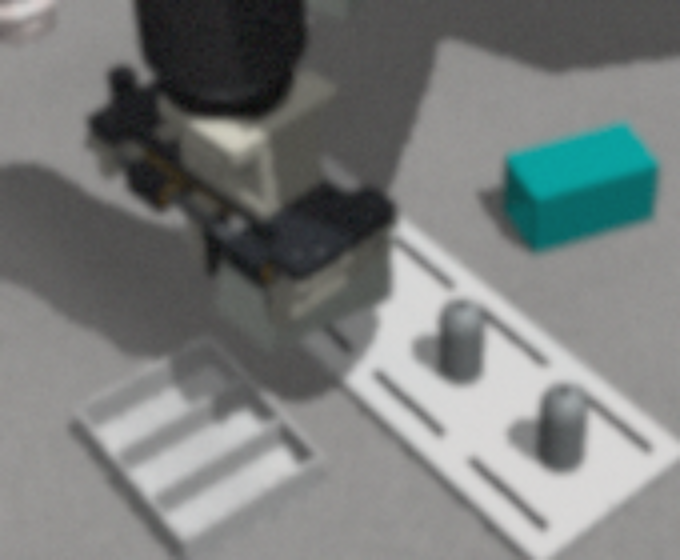

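The pot is at the peg, with the right side face visible at (330,290). Its tilt isn't clear from this view, so I'll continue the arc and watch the forces.

>>> send_rows([
  {"slide":[-0.04,0,-0.045],"turn":0,"gripper":0.4},
  {"slide":[-0.075,0,-0.09],"turn":0,"gripper":0.4},
  {"slide":[-0.12,0,-0.13],"turn":0,"gripper":0.4},
  {"slide":[-0.165,0,-0.172],"turn":0,"gripper":0.4},
  {"slide":[-0.165,0,-0.172],"turn":0,"gripper":0.4},
])

```text
time_s: 18.42
tcp_pos: [0.6863, 0.0263, 0.1146]
eef_rot: [-180.0, -0.1, 4.2]
contact_force: [0.4, 0.2, 0.0]
gripper_width: 0.0538
gripper_force: 3.0
```

```bash
python3 - <<'E'
from h import *
s=get_state(); t=s['tcp_pos'];print(t,s['gripper_width'],s['contact_force'],s['moment'])
c=cap('scene')
g=t[:2]; y=np.array([-TX[1],TX[0]])
im=cv2.resize(c['img'],None,fx=5,fy=5,interpolation=cv2.INTER_CUBIC)
hz=t[2]+.012; hx=t[:2]-.005*TX
for th,col in [(0,(255,0,0)),(30,(0,255,0))]:
    a=np.radians(th); m=(-np.cos(a),-np.sin(a)); l=(np.sin(a),-np.cos(a))
    P=[]
    for i,j in [(-5,-12),(-5,42),(95,42),(95,-12)]:
        o=np.array([i*m[0]+j*l[0],i*m[1]+j*l[1]])/1000
        P.append(pix(c,[*(hx+o[0]*TX+.027*y),hz+o[1]])*5+2)
    cv2.polylines(im,[np.int32(P)],True,col,1)
cv2.imwrite('pics/s9c.png',im[160*5:280*5,220*5:350*5,::-1])
E
```

```text
[0.68629613 0.02631424 0.11464005] 0.05384452536085989 [0.3707192  0.24448515 0.00275441] [-0.05325562 -0.03641641 -0.02540779]
```

View pics/s9c.png

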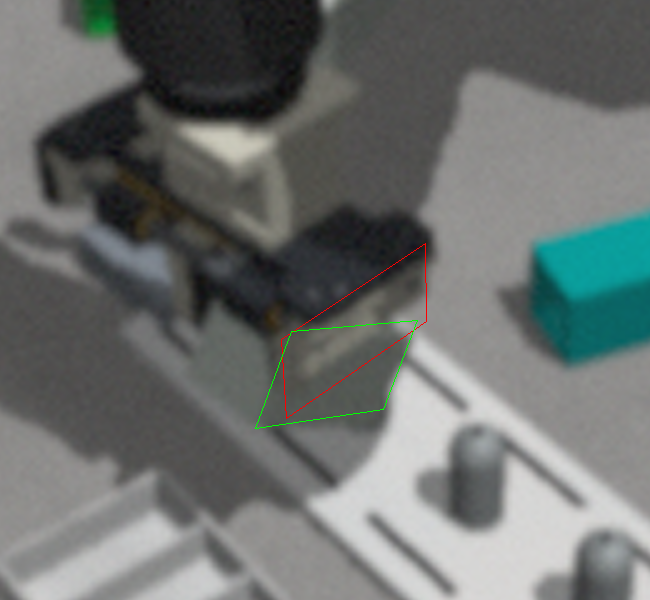

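The green 30° overlay matches the pot's silhouette, with its side face at (330,380). It is hinging as planned, so I'll finish the arc.

>>> send_rows([
  {"slide":[-0.045,0,-0.037],"turn":0,"gripper":0.4},
  {"slide":[-0.092,0,-0.07],"turn":0,"gripper":0.4},
  {"slide":[-0.145,0,-0.096],"turn":0,"gripper":0.4},
  {"slide":[-0.202,0,-0.117],"turn":0,"gripper":0.4},
  {"slide":[-0.26,0,-0.133],"turn":0,"gripper":0.4},
])

```text
time_s: 18.88
tcp_pos: [0.6471, 0.0234, 0.133]
eef_rot: [-180.0, -0.0, 4.2]
contact_force: [0.4, 0.2, -1.3]
gripper_width: 0.0537
gripper_force: 3.0
```

>>> send_rows([
  {"slide":[-0.057,0,-0.011],"turn":0,"gripper":0.4},
  {"slide":[-0.116,0,-0.016],"turn":0,"gripper":0.4},
  {"slide":[-0.176,0,-0.017],"turn":0,"gripper":0.4},
  {"slide":[-0.235,0,-0.012],"turn":0,"gripper":0.4},
  {"slide":[-0.294,0,-0.003],"turn":0,"gripper":0.4},
])

```text
time_s: 19.3
tcp_pos: [0.6031, 0.0201, 0.133]
eef_rot: [-180.0, -0.0, 4.2]
contact_force: [1.0, 0.2, -1.3]
gripper_width: 0.0539
gripper_force: 3.0
```

>>> send_rows([
  {"slide":[-0.055,0,0.01],"turn":0,"gripper":0.4},
  {"slide":[-0.114,0,0.02],"turn":0,"gripper":0.4},
  {"slide":[-0.114,0,0.03],"turn":0,"gripper":0.4},
  {"slide":[-0.114,0,0.03],"turn":0,"gripper":0.4},
  {"slide":[-0.114,0,0.03],"turn":0,"gripper":0.4},
])

```text
time_s: 19.72
tcp_pos: [0.5871, 0.0189, 0.1284]
eef_rot: [180.0, 0.0, 4.2]
contact_force: [0.2, 0.3, -0.2]
gripper_width: 0.0542
gripper_force: 3.0
```

```bash
python3 - <<'E'
from h import *
s=get_state(); t=s['tcp_pos'];print(t,s['gripper_width'],s['contact_force'],s['moment'])
c=cap('scene')
for d in optics.look_for('scene','pot1'): print(np.round(d['location'],3),round(d['p'],2),pix(c,d['location']))
E
```

```text
[0.58712708 0.01893739 0.12841737] 0.05423086187888893 [ 0.1594226   0.26698093 -0.19289732] [-0.02442435 -0.01939694 -0.04954398]
[ 0.182 -0.291  0.042] 0.97 [326.6 137.9]
[ 0.474 -0.413  0.047] 0.85 [242.4 151.3]
[0.382 0.283 0.055] 0.82 [421.5 242.6]
[0.618 0.037 0.101] 0.65 [292.9 223.2]
[0.449 0.068 0.045] 0.58 [345.8 216.6]
```

>>> send_rows([
  {"slide":[0.03,0,0],"turn":0,"gripper":0.4},
  {"slide":[0.055,0,0.03],"turn":0,"gripper":0.4},
  {"slide":[0.055,0,0.08],"turn":0,"gripper":0.4},
  {"slide":[0.055,0,0.13],"turn":0,"gripper":0.4},
  {"slide":[0.055,0,0.15],"turn":0,"gripper":0.4},
])

```text
time_s: 20.23
tcp_pos: [0.5945, 0.0193, 0.1042]
eef_rot: [180.0, 0.1, 4.2]
contact_force: [0.2, -0.4, 3.5]
gripper_width: 0.0541
gripper_force: 3.0
```

>>> send_rows([
  {"slide":[0,0,0.013],"turn":0,"gripper":0.4},
  {"slide":[0,0,0.027],"turn":0,"gripper":0.4},
  {"slide":[0,0,0.04],"turn":0,"gripper":0.4},
  {"slide":[0,0,0.04],"turn":0,"gripper":0.4},
  {"slide":[0,0,0.04],"turn":0,"gripper":0.4},
])

```text
time_s: 20.65
tcp_pos: [0.5952, 0.0195, 0.1001]
eef_rot: [-180.0, -0.0, 4.2]
contact_force: [0.1, -0.1, 2.5]
gripper_width: 0.054
gripper_force: 3.0
```

>>> send_rows([
  {"slide":[0,0,0.01],"turn":0,"gripper":0.4},
  {"slide":[0,0,0.02],"turn":0,"gripper":0.4},
  {"slide":[0,0,0.03],"turn":0,"gripper":0.4},
  {"slide":[0,0,0.03],"turn":0,"gripper":0.4},
  {"slide":[0,0,0.03],"turn":0,"gripper":0.4},
])

```text
time_s: 21.07
tcp_pos: [0.595, 0.0195, 0.0953]
eef_rot: [180.0, 0.0, 4.2]
contact_force: [0.7, -0.9, 3.4]
gripper_width: 0.054
gripper_force: 3.0
```

>>> send_rows([
  {"slide":[0,0,0],"turn":0,"gripper":0.5},
  {"slide":[0,0,0],"turn":0,"gripper":0.6},
  {"slide":[0,0,0],"turn":0,"gripper":0.7},
  {"slide":[0,0,0],"turn":0,"gripper":0.75},
  {"slide":[0,0,0],"turn":0,"gripper":0.75},
])

```text
time_s: 21.48
tcp_pos: [0.5946, 0.0195, 0.095]
eef_rot: [180.0, 0.1, 4.2]
contact_force: [-0.5, -0.4, -0.4]
gripper_width: 0.0643
gripper_force: 0.0
```

>>> send_rows([
  {"slide":[0,0,-0.1],"turn":0,"gripper":0.75},
  {"slide":[0,0,-0.2],"turn":0,"gripper":0.75},
  {"slide":[0,0,-0.4],"turn":0,"gripper":0.75},
  {"slide":[0,0,-0.6],"turn":0,"gripper":0.75},
  {"slide":[0,0,-0.75],"turn":0,"gripper":1},
])

```text
time_s: 21.9
tcp_pos: [0.5954, 0.0195, 0.2101]
eef_rot: [180.0, -0.1, 4.2]
contact_force: [0.7, 0.3, 0.6]
gripper_width: 0.0686
gripper_force: 0.0
```

>>> send_rows([
  {"slide":[-0.2,0.2,0],"turn":0,"gripper":1},
  {"slide":[-0.4,0.4,0],"turn":0,"gripper":1},
  {"slide":[-0.6,0.6,0],"turn":0,"gripper":1},
  {"slide":[-0.8,0.8,0],"turn":0,"gripper":1},
  {"slide":[-0.9,1,0],"turn":0,"gripper":1},
])

```text
time_s: 22.32
tcp_pos: [0.4684, -0.1408, 0.208]
eef_rot: [-180.0, 0.0, 4.2]
contact_force: [0.0, 0.4, -0.7]
gripper_width: 0.0869
gripper_force: 0.0
```

>>> send_rows([
  {"slide":[0,0.2,0],"turn":0,"gripper":1},
  {"slide":[0,0.4,0],"turn":0,"gripper":1},
  {"slide":[0,0.6,0],"turn":0,"gripper":1},
  {"slide":[0,0.8,0],"turn":0,"gripper":1},
  {"slide":[0,1,0],"turn":0,"gripper":1},
])

```text
time_s: 22.73
tcp_pos: [0.4822, -0.291, 0.2079]
eef_rot: [-180.0, 0.0, 4.2]
contact_force: [1.2, 0.4, 0.2]
gripper_width: 0.0876
gripper_force: 0.0
```

```bash
python3 - <<'E'
from h import *
c,o=pots(); print(get_state()['tcp_pos'])
s=cap('scene')
for d in optics.look_for('scene','pot1'): print(np.round(d['location'],3),round(d['p'],2),pix(s,d['location']))
im=cv2.resize(s['img'],None,fx=2,fy=2,interpolation=cv2.INTER_CUBIC)
k=np.array([.6108,.0207]); y=np.array([-TX[1],TX[0]])
for z in (.012,.112):
    cv2.polylines(im,[np.int32([pix(s,[*(k+a*.027*TX+b*.027*y),z])*2 for a,b in [(1,1),(1,-1),(-1,-1),(-1,1)]])],True,(255,0,0),1)
cv2.imwrite('pics/s10.png',np.hstack([im[240:620,360:760],cv2.resize(c['img'],None,fx=2,fy=2)[240:620,360:760]])[:,:,::-1])
E
```

```text
px [341.  17.] ctr 1016 -34 size 149 126 ang -89.7 area 1057
px [191.  44.] ctr 945 389 size 117 40 ang -89.6 area 370
px [609. 301.] ctr 202 -776 size 113 55 ang 1.5 area 432
[ 0.48262224 -0.2947468   0.20746831]
[ 0.388 -0.284  0.047] 0.92 [284.8 157.7]
[0.628 0.042 0.08 ] 0.87 [291.2 231.9]
[ 0.194 -0.303  0.041] 0.76 [322.2 138. ]
[ 0.47  -0.414  0.048] 0.7 [243.2 150.7]
[0.382 0.28  0.054] 0.61 [420.6 242.2]
[0.453 0.067 0.047] 0.61 [344.5 216.4]
```

View pics/s10.png

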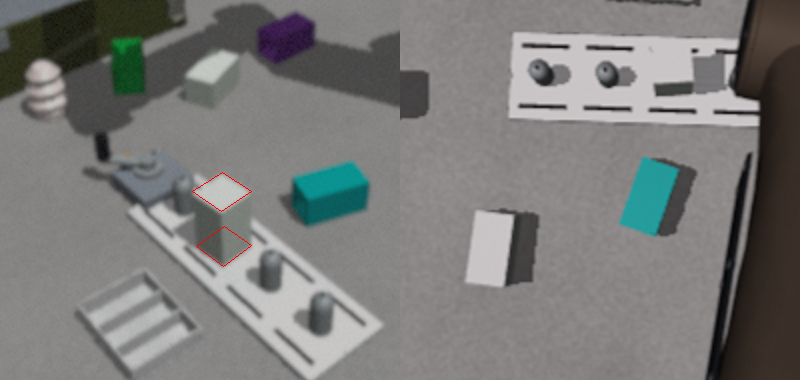

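The scene half shows the pot standing upright on peg 3, and its top matches the red outline at z = 112 mm. The other two white pots haven't moved. Next is the right-hand pot, to peg 4.

>>> send_rows([
  {"slide":[-0.15,-0.05,0],"turn":-0.07,"gripper":1},
  {"slide":[-0.3,-0.1,0],"turn":-0.14,"gripper":1},
  {"slide":[-0.42,-0.144,0.2],"turn":-0.204,"gripper":1},
  {"slide":[-0.42,-0.144,0.45],"turn":-0.204,"gripper":1},
  {"slide":[-0.42,-0.144,0.7],"turn":-0.204,"gripper":1},
])

```text
time_s: 23.3
tcp_pos: [0.418, -0.2718, 0.1034]
eef_rot: [179.9, -0.2, 22.7]
contact_force: [1.7, -0.7, -0.4]
gripper_width: 0.0875
gripper_force: 0.0
```

>>> send_rows([
  {"slide":[0,0,0],"turn":0,"gripper":0.8},
  {"slide":[0,0,0],"turn":0,"gripper":0.8},
  {"slide":[0,0,0],"turn":0,"gripper":0.8},
  {"slide":[0,0,0],"turn":0,"gripper":0.8},
  {"slide":[0,0,0],"turn":0,"gripper":0.8},
])

```text
time_s: 23.72
tcp_pos: [0.4196, -0.2729, 0.1049]
eef_rot: [179.9, -0.2, 22.6]
contact_force: [0.9, -0.5, 0.3]
gripper_width: 0.0704
gripper_force: 0.0
```

```bash
python3 - <<'E'
from h import *
s=get_state();print(s['tcp_pos'],s['eef_rot'],s['joints'][5])
c=cap('scene'); t=np.array([.372,-.297]);a=np.radians(22.6);x=np.array([np.cos(a),np.sin(a)]);y=np.array([-x[1],x[0]])
# near end face corner: predicted edges vs picture
g=cv2.cvtColor(c['img'],cv2.COLOR_RGB2GRAY)
print('end',t+.05*x)
for dx in (-.02,-.01,0,.01,.02):
  print(dx,[int(g[int(round(v)),int(round(u))]) for u,v in [pix(c,[*(t+(.05+dx)*x),.0540]),pix(c,[*(t+.05*x+(.027+dx)*y),.02]),pix(c,[*(t+.05*x-(.027+dx)*y),.02])]])
for d in optics.look_for('scene','pot1'): print(np.round(d['location'],3),round(d['p'],2))
E
```

```text
[ 0.41964375 -0.27293169  0.10492047] [ 1.79882874e+02 -1.51004145e-01  2.26013776e+01] 123.08537594134603
end [ 0.41816051 -0.27778523]
-0.02 [107, 88, 90]
-0.01 [108, 94, 92]
0 [94, 108, 78]
0.01 [90, 123, 75]
0.02 [88, 136, 75]
[ 0.47  -0.414  0.048] 0.9
[0.45  0.065 0.045] 0.8
[ 0.396 -0.285  0.045] 0.78
[0.382 0.28  0.053] 0.69
[0.624 0.041 0.082] 0.58
[ 0.192 -0.299  0.038] 0.57
```

>>> send_rows([
  {"slide":[-0.022,0.026,0],"turn":0,"gripper":0.9},
  {"slide":[-0.022,0.026,0.1],"turn":0,"gripper":0.9},
  {"slide":[-0.022,0.026,0.25],"turn":0,"gripper":0.9},
  {"slide":[-0.022,0.026,0.4],"turn":0,"gripper":0.9},
  {"slide":[-0.022,0.026,0.5],"turn":0,"gripper":0.9},
])

```text
time_s: 24.23
tcp_pos: [0.416, -0.2778, 0.0267]
eef_rot: [-180.0, 0.0, 22.5]
contact_force: [-1.1, -0.2, 0.1]
gripper_width: 0.0788
gripper_force: 0.0
```

>>> send_rows([
  {"slide":[0,0,0],"turn":0,"gripper":0.4},
  {"slide":[0,0,0],"turn":0,"gripper":0.4},
  {"slide":[0,0,0],"turn":0,"gripper":0.4},
  {"slide":[0,0,0],"turn":0,"gripper":0.4},
  {"slide":[0,0,0],"turn":0,"gripper":0.4},
], newtons=3)

```text
time_s: 24.65
tcp_pos: [0.4176, -0.2779, 0.0292]
eef_rot: [179.9, -0.1, 22.6]
contact_force: [0.3, -0.8, 2.3]
gripper_width: 0.054
gripper_force: 3.0
```

>>> send_rows([
  {"slide":[0,0,0],"turn":0,"gripper":0.4},
  {"slide":[0,0,0],"turn":0,"gripper":0.4},
  {"slide":[0,0,0],"turn":0,"gripper":0.4},
  {"slide":[0,0,0],"turn":0,"gripper":0.4},
  {"slide":[0,0,0],"turn":0,"gripper":0.4},
], newtons=8)

```text
time_s: 25.07
tcp_pos: [0.4176, -0.2779, 0.0292]
eef_rot: [179.9, -0.1, 22.6]
contact_force: [-0.7, 0.6, 7.1]
gripper_width: 0.0536
gripper_force: 8.0
```

>>> send_rows([
  {"slide":[0,0,-0.1],"turn":0,"gripper":0.4},
  {"slide":[0,0,-0.25],"turn":0,"gripper":0.4},
  {"slide":[0,0,-0.45],"turn":0,"gripper":0.4},
  {"slide":[0,0,-0.65],"turn":0,"gripper":0.4},
  {"slide":[0,0,-0.87],"turn":0,"gripper":0.4},
])

```text
time_s: 25.48
tcp_pos: [0.4158, -0.2772, 0.1596]
eef_rot: [-179.9, 0.0, 22.6]
contact_force: [-0.7, -1.4, -1.2]
gripper_width: 0.0541
gripper_force: 8.0
```

>>> send_rows([
  {"slide":[0,0,0],"turn":0.07,"gripper":0.4},
  {"slide":[0,0,0],"turn":0.14,"gripper":0.4},
  {"slide":[0,0,0],"turn":0.204,"gripper":0.4},
  {"slide":[0,0,0],"turn":0.267,"gripper":0.4},
  {"slide":[0,0,0],"turn":0.267,"gripper":0.4},
])

```text
time_s: 25.9
tcp_pos: [0.4165, -0.2774, 0.1587]
eef_rot: [-180.0, -0.0, -1.7]
contact_force: [-0.5, -0.7, -1.1]
gripper_width: 0.0537
gripper_force: 8.0
```

```bash
python3 - <<'E'
from h import *
s=get_state();print(s['tcp_pos'],s['eef_rot'],s['gripper_width'])
c=cap('scene')
for d in optics.look_for('scene','pot1'): print(np.round(d['location'],3),round(d['p'],2))
E
```

```text
[ 0.4164504  -0.27738771  0.15874575] [-1.79989927e+02 -2.83994428e-02 -1.71073867e+00] 0.05370659551973223
[0.45  0.064 0.047] 0.93
[ 0.474 -0.414  0.046] 0.83
[0.625 0.044 0.078] 0.76
[ 0.19  -0.298  0.039] 0.71
[0.38  0.28  0.052] 0.65
[ 0.383 -0.247  0.155] 0.6
```

>>> send_rows([
  {"slide":[0.08,-0.05,-0.03],"turn":0,"gripper":0.4},
  {"slide":[0.2,-0.13,-0.06],"turn":0,"gripper":0.4},
  {"slide":[0.36,-0.24,-0.06],"turn":0,"gripper":0.4},
  {"slide":[0.53,-0.35,-0.06],"turn":0,"gripper":0.4},
  {"slide":[0.7,-0.46,-0.06],"turn":0,"gripper":0.4},
])

```text
time_s: 26.42
tcp_pos: [0.5249, -0.2102, 0.168]
eef_rot: [180.0, -0.0, -1.3]
contact_force: [0.5, -0.9, -1.1]
gripper_width: 0.054
gripper_force: 8.0
```

>>> send_rows([
  {"slide":[0.17,-0.11,0],"turn":0,"gripper":0.4},
  {"slide":[0.34,-0.22,0],"turn":0,"gripper":0.4},
  {"slide":[0.51,-0.33,0],"turn":0,"gripper":0.4},
  {"slide":[0.68,-0.44,0],"turn":0,"gripper":0.4},
  {"slide":[0.85,-0.55,0],"turn":0,"gripper":0.4},
])

```text
time_s: 26.83
tcp_pos: [0.6545, -0.1305, 0.1674]
eef_rot: [180.0, 0.0, -1.3]
contact_force: [-1.0, -0.1, -0.9]
gripper_width: 0.0539
gripper_force: 8.0
```

>>> send_rows([
  {"slide":[0.17,-0.11,0],"turn":0,"gripper":0.4},
  {"slide":[0.34,-0.22,0],"turn":0,"gripper":0.4},
  {"slide":[0.48,-0.32,0],"turn":0,"gripper":0.4},
  {"slide":[0.567,-0.375,0],"turn":0,"gripper":0.4},
  {"slide":[0.567,-0.375,0],"turn":0,"gripper":0.4},
])

```text
time_s: 27.25
tcp_pos: [0.7419, -0.0753, 0.166]
eef_rot: [180.0, 0.0, -1.2]
contact_force: [-0.8, 0.6, -0.7]
gripper_width: 0.0538
gripper_force: 8.0
```

>>> send_rows([
  {"slide":[0,0,0.1],"turn":0,"gripper":0.4},
  {"slide":[0,0,0.2],"turn":0,"gripper":0.4},
  {"slide":[0,0,0.35],"turn":0,"gripper":0.4},
  {"slide":[0,0,0.5],"turn":0,"gripper":0.4},
  {"slide":[0,0,0.5],"turn":0,"gripper":0.4},
])

```text
time_s: 27.67
tcp_pos: [0.7361, -0.0776, 0.087]
eef_rot: [-180.0, 0.5, -1.4]
contact_force: [-1.4, 0.5, -2.8]
gripper_width: 0.0538
gripper_force: 8.0
```

```bash
cat > st.py <<'E'
from h import *
import sys
peg=np.array(eval(sys.argv[1])); yaw=np.radians(float(sys.argv[2])); T=np.array([np.cos(yaw),np.sin(yaw)]); ty=np.array([T[1],-T[0]])
s=get_state(); t=s['tcp_pos'];print(t,s['eef_rot'][2],s['gripper_width'],s['contact_force'],s['moment'])
d=(t[:2]-peg)*1000; print('s',d@T,'lat',d@ty)
E
python3 st.py .609,-.0743 -1.4
```

```text
[ 0.73612252 -0.07759678  0.08703914] -1.3902828463079793 0.05378856011755248 [-1.40126478  0.45274681 -2.83276671] [-6.33544469e-02  2.42623411e-01  2.23781952e-04]
s 127.16511754026537 lat 0.1899138647878087
```

>>> send_rows([
  {"slide":[0,0,0.06],"turn":0,"gripper":0.4},
  {"slide":[0,0,0.14],"turn":0,"gripper":0.4},
  {"slide":[0,0,0.14],"turn":0,"gripper":0.4},
  {"slide":[0,0,0.14],"turn":0,"gripper":0.4},
  {"slide":[0,0,0.14],"turn":0,"gripper":0.4},
], newtons=3)

```text
time_s: 28.08
tcp_pos: [0.7399, -0.078, 0.0724]
eef_rot: [180.0, -0.1, -1.4]
contact_force: [-0.3, 0.3, -1.2]
gripper_width: 0.0542
gripper_force: 3.0
```

```bash
python3 st.py .609,-.0743 -1.4
```

```text
[ 0.73986698 -0.07795885  0.07238652] -1.4325180435364069 0.05422293387037071 [-0.32764078  0.25884325 -1.18706198] [-0.01167069 -0.07015902 -0.03204294]
s 130.9173041297736 lat 0.46039433687187437
```

>>> send_rows([
  {"slide":[-0.09,0,0.01],"turn":0,"gripper":0.4},
  {"slide":[-0.13,0,0.01],"turn":0,"gripper":0.4},
  {"slide":[-0.16,0,-0.01],"turn":0,"gripper":0.4},
  {"slide":[-0.175,0,-0.045],"turn":0,"gripper":0.4},
  {"slide":[-0.2,0,-0.097],"turn":0,"gripper":0.4},
])

```text
time_s: 28.5
tcp_pos: [0.7093, -0.0772, 0.0867]
eef_rot: [180.0, -0.0, -1.4]
contact_force: [-0.4, 0.2, -1.2]
gripper_width: 0.0539
gripper_force: 3.0
```

>>> send_rows([
  {"slide":[-0.04,0,-0.045],"turn":0,"gripper":0.4},
  {"slide":[-0.075,0,-0.09],"turn":0,"gripper":0.4},
  {"slide":[-0.12,0,-0.13],"turn":0,"gripper":0.4},
  {"slide":[-0.165,0,-0.172],"turn":0,"gripper":0.4},
  {"slide":[-0.165,0,-0.172],"turn":0,"gripper":0.4},
])

```text
time_s: 28.92
tcp_pos: [0.6841, -0.0765, 0.114]
eef_rot: [-180.0, -0.1, -1.4]
contact_force: [-0.2, 0.4, -1.1]
gripper_width: 0.0539
gripper_force: 3.0
```

>>> send_rows([
  {"slide":[-0.045,0,-0.037],"turn":0,"gripper":0.4},
  {"slide":[-0.092,0,-0.07],"turn":0,"gripper":0.4},
  {"slide":[-0.145,0,-0.096],"turn":0,"gripper":0.4},
  {"slide":[-0.202,0,-0.117],"turn":0,"gripper":0.4},
  {"slide":[-0.26,0,-0.133],"turn":0,"gripper":0.4},
])

```text
time_s: 29.33
tcp_pos: [0.6448, -0.0755, 0.1322]
eef_rot: [-180.0, -0.0, -1.5]
contact_force: [0.4, -0.2, -0.4]
gripper_width: 0.0537
gripper_force: 3.0
```

>>> send_rows([
  {"slide":[-0.057,0,-0.011],"turn":0,"gripper":0.4},
  {"slide":[-0.116,0,-0.016],"turn":0,"gripper":0.4},
  {"slide":[-0.176,0,-0.017],"turn":0,"gripper":0.4},
  {"slide":[-0.235,0,-0.012],"turn":0,"gripper":0.4},
  {"slide":[-0.294,0,-0.003],"turn":0,"gripper":0.4},
])

```text
time_s: 29.75
tcp_pos: [0.6006, -0.0744, 0.1322]
eef_rot: [-180.0, -0.0, -1.5]
contact_force: [0.7, 0.1, -0.3]
gripper_width: 0.054
gripper_force: 3.0
```

>>> send_rows([
  {"slide":[-0.055,0,0.01],"turn":0,"gripper":0.4},
  {"slide":[-0.114,0,0.02],"turn":0,"gripper":0.4},
  {"slide":[-0.114,0,0.03],"turn":0,"gripper":0.4},
  {"slide":[-0.114,0,0.03],"turn":0,"gripper":0.4},
  {"slide":[-0.114,0,0.03],"turn":0,"gripper":0.4},
])

```text
time_s: 30.17
tcp_pos: [0.5846, -0.074, 0.1277]
eef_rot: [180.0, 0.0, -1.4]
contact_force: [0.3, 0.7, -0.9]
gripper_width: 0.054
gripper_force: 3.0
```

```bash
python3 st.py .609,-.0743 -1.4; python3 - <<'E'
from h import *
c=cap('scene')
for d in optics.look_for('scene','pot1'): print(np.round(d['location'],3),round(d['p'],2))
E
```

```text
[ 0.58462258 -0.07398671  0.12766973] -1.4420861998856265 0.053960358832570846 [ 0.26007523  0.70620803 -0.93985269] [-0.01178832 -0.03561722  0.00512247]
s -24.377798938644794 lat 0.28239632391619224
[0.452 0.064 0.047] 0.89
[0.627 0.042 0.079] 0.81
[ 0.191 -0.3    0.039] 0.76
[ 0.478 -0.424  0.049] 0.74
[0.383 0.281 0.054] 0.67
[ 0.617 -0.057  0.104] 0.66
```

Matches the first pot (visible middle at 0.617, z 0.104). I'll lower it the same way.

>>> send_rows([
  {"slide":[0.03,0,0],"turn":0,"gripper":0.4},
  {"slide":[0.055,0,0.03],"turn":0,"gripper":0.4},
  {"slide":[0.055,0,0.07],"turn":0,"gripper":0.4},
  {"slide":[0.055,0,0.11],"turn":0,"gripper":0.4},
  {"slide":[0.055,0,0.14],"turn":0,"gripper":0.4},
])

```text
time_s: 30.68
tcp_pos: [0.5922, -0.0743, 0.1053]
eef_rot: [180.0, 0.1, -1.5]
contact_force: [-0.6, 0.1, 0.1]
gripper_width: 0.0543
gripper_force: 3.0
```

>>> send_rows([
  {"slide":[0,0,0.013],"turn":0,"gripper":0.4},
  {"slide":[0,0,0.027],"turn":0,"gripper":0.4},
  {"slide":[0,0,0.04],"turn":0,"gripper":0.4},
  {"slide":[0,0,0.045],"turn":0,"gripper":0.4},
  {"slide":[0,0,0.045],"turn":0,"gripper":0.4},
])

```text
time_s: 31.1
tcp_pos: [0.5929, -0.0742, 0.1003]
eef_rot: [180.0, -0.0, -1.4]
contact_force: [0.2, -0.7, 2.7]
gripper_width: 0.0541
gripper_force: 3.0
```

>>> send_rows([
  {"slide":[0,0,0.01],"turn":0,"gripper":0.4},
  {"slide":[0,0,0.02],"turn":0,"gripper":0.4},
  {"slide":[0,0,0.03],"turn":0,"gripper":0.4},
  {"slide":[0,0,0.03],"turn":0,"gripper":0.4},
  {"slide":[0,0,0.03],"turn":0,"gripper":0.4},
])

```text
time_s: 31.52
tcp_pos: [0.5925, -0.0742, 0.0952]
eef_rot: [-180.0, 0.0, -1.5]
contact_force: [1.3, -0.3, 2.6]
gripper_width: 0.0536
gripper_force: 3.0
```

>>> send_rows([
  {"slide":[0,0,0],"turn":0,"gripper":0.65},
  {"slide":[0,0,0],"turn":0,"gripper":0.68},
  {"slide":[0,0,0],"turn":0,"gripper":0.72},
  {"slide":[0,0,0],"turn":0,"gripper":0.75},
  {"slide":[0,0,0],"turn":0,"gripper":0.75},
])

```text
time_s: 31.93
tcp_pos: [0.5924, -0.0742, 0.0952]
eef_rot: [180.0, 0.0, -1.5]
contact_force: [0.1, 0.5, -0.4]
gripper_width: 0.065
gripper_force: 0.0
```

>>> send_rows([
  {"slide":[0,0,-0.1],"turn":0,"gripper":0.75},
  {"slide":[0,0,-0.2],"turn":0,"gripper":0.75},
  {"slide":[0,0,-0.4],"turn":0,"gripper":0.75},
  {"slide":[0,0,-0.6],"turn":0,"gripper":0.75},
  {"slide":[0,0,-0.75],"turn":0,"gripper":1},
])

```text
time_s: 32.35
tcp_pos: [0.5931, -0.0743, 0.2104]
eef_rot: [180.0, -0.1, -1.4]
contact_force: [1.3, -0.6, -0.8]
gripper_width: 0.0686
gripper_force: 0.0
```

```bash
python3 st.py .609,-.0743 -1.4
```

```text
[ 0.5930896  -0.07428397  0.21035081] -1.438386577256621 0.06863115041030086 [ 1.28677823 -0.61088525 -0.77048848] [ 0.00981958 -0.16577811  0.02114213]
s -15.906039099938877 lat 0.3727050495110287
```

```bash
python3 - <<'E'
from h import *
c,o=pots()
c=cap('scene')
for d in optics.look_for('scene','pot1'): print(np.round(d['location'],3),round(d['p'],2),pix(c,d['location']))
E
```

```text
px [585.  23.] ctr 1014 -764 size 145 87 ang -66.7 area 574
px [603.  84.] ctr 842 -789 size 193 174 ang -79.3 area 811
[ 0.626 -0.057  0.089] 0.97 [268.8 210.6]
[0.383 0.278 0.052] 0.82 [419.7 242.3]
[ 0.475 -0.416  0.05 ] 0.8 [241.5 150.4]
[0.451 0.069 0.046] 0.79 [345.4 216.5]
[0.625 0.041 0.083] 0.74 [291.8 230.3]
[ 0.195 -0.3    0.036] 0.71 [322.6 139.5]
```

>>> send_rows([
  {"slide":[-0.08,-0.15,0],"turn":0,"gripper":1},
  {"slide":[-0.17,-0.3,0],"turn":0,"gripper":1},
  {"slide":[-0.25,-0.45,0],"turn":0,"gripper":1},
  {"slide":[-0.34,-0.6,0],"turn":0,"gripper":1},
  {"slide":[-0.42,-0.75,0],"turn":0,"gripper":1},
])

```text
time_s: 32.92
tcp_pos: [0.531, 0.0405, 0.2067]
eef_rot: [180.0, 0.1, -1.5]
contact_force: [-0.5, 1.0, -0.6]
gripper_width: 0.0876
gripper_force: 0.0
```

>>> send_rows([
  {"slide":[-0.08,-0.15,0],"turn":0,"gripper":1},
  {"slide":[-0.17,-0.3,0],"turn":0,"gripper":1},
  {"slide":[-0.25,-0.45,0],"turn":0,"gripper":1},
  {"slide":[-0.34,-0.6,0],"turn":0,"gripper":1},
  {"slide":[-0.42,-0.75,0],"turn":0,"gripper":1},
])

```text
time_s: 33.33
tcp_pos: [0.4709, 0.1545, 0.2069]
eef_rot: [180.0, 0.1, -1.5]
contact_force: [-0.3, -0.9, 0.3]
gripper_width: 0.088
gripper_force: 0.0
```

>>> send_rows([
  {"slide":[-0.08,-0.15,0],"turn":0,"gripper":1},
  {"slide":[-0.17,-0.3,0],"turn":0.02,"gripper":1},
  {"slide":[-0.25,-0.45,0.1],"turn":0.051,"gripper":1},
  {"slide":[-0.34,-0.6,0.3],"turn":0.051,"gripper":1},
  {"slide":[-0.414,-0.757,0.5],"turn":0.051,"gripper":1},
])

```text
time_s: 33.75
tcp_pos: [0.4122, 0.27, 0.1322]
eef_rot: [-179.9, -0.0, -6.1]
contact_force: [0.9, 0.4, -0.9]
gripper_width: 0.0876
gripper_force: 0.0
```

>>> send_rows([
  {"slide":[0,0,0],"turn":0,"gripper":0.9},
  {"slide":[0,0,0],"turn":0,"gripper":0.9},
  {"slide":[0,0,0],"turn":0,"gripper":0.9},
  {"slide":[0,0,0],"turn":0,"gripper":0.9},
  {"slide":[0,0,0],"turn":0,"gripper":0.9},
])

```text
time_s: 34.17
tcp_pos: [0.4139, 0.2688, 0.1338]
eef_rot: [-179.9, -0.0, -6.1]
contact_force: [0.1, -0.3, -0.1]
gripper_width: 0.0786
gripper_force: 0.0
```

```bash
python3 st.py .4127,.2688 -6; python3 - <<'E'
from h import *
c=cap('scene'); g=cv2.cvtColor(c['img'],cv2.COLOR_RGB2GRAY)
for d in optics.look_for('scene','pot1')[:6]: print(np.round(d['location'],3),round(d['p'],2),pix(c,d['location']))
E
```

```text
[0.41391678 0.26876767 0.1337972 ] -6.09997726130104 0.07859869249577384 [ 0.05187697 -0.30305975 -0.1138929 ] [-0.00568769 -0.05477217 -0.02125175]
s 1.2134980565088829 lat -0.09503953107444771
[ 0.192 -0.298  0.041] 0.95 [323.4 138.4]
[ 0.469 -0.414  0.046] 0.93 [243.5 151. ]
[ 0.625 -0.056  0.087] 0.81 [269.3 211.1]
[0.451 0.063 0.047] 0.74 [344.1 215.2]
[0.625 0.04  0.083] 0.71 [291.7 230.3]
[0.386 0.285 0.049] 0.57 [420.9 245.1]
```

>>> send_rows([
  {"slide":[-0.01,0,0.15],"turn":0,"gripper":0.95},
  {"slide":[-0.01,0,0.35],"turn":0,"gripper":0.95},
  {"slide":[-0.01,0,0.5],"turn":0,"gripper":0.95},
  {"slide":[-0.01,0,0.6],"turn":0,"gripper":0.95},
  {"slide":[-0.01,0,0.693],"turn":0,"gripper":0.95},
])

```text
time_s: 34.68
tcp_pos: [0.4119, 0.2686, 0.0283]
eef_rot: [180.0, 0.0, -6.1]
contact_force: [0.7, 0.1, -0.3]
gripper_width: 0.0832
gripper_force: 0.0
```

>>> send_rows([
  {"slide":[0,0,0],"turn":0,"gripper":0.4},
  {"slide":[0,0,0],"turn":0,"gripper":0.4},
  {"slide":[0,0,0],"turn":0,"gripper":0.4},
  {"slide":[0,0,0],"turn":0,"gripper":0.4},
  {"slide":[0,0,0],"turn":0,"gripper":0.4},
], newtons=3)

```text
time_s: 35.1
tcp_pos: [0.4122, 0.2696, 0.0301]
eef_rot: [-179.9, -0.1, -6.0]
contact_force: [0.2, -0.2, 0.6]
gripper_width: 0.0555
gripper_force: 0.2
```

>>> send_rows([
  {"slide":[0,0,0],"turn":0,"gripper":0.4},
  {"slide":[0,0,0],"turn":0,"gripper":0.4},
  {"slide":[0,0,0],"turn":0,"gripper":0.4},
  {"slide":[0,0,0],"turn":0,"gripper":0.4},
  {"slide":[0,0,0],"turn":0,"gripper":0.4},
], newtons=8)

```text
time_s: 35.52
tcp_pos: [0.4122, 0.2696, 0.03]
eef_rot: [-179.9, -0.1, -6.0]
contact_force: [-0.5, -1.2, 7.6]
gripper_width: 0.0536
gripper_force: 8.0
```

>>> send_rows([
  {"slide":[0,0,-0.1],"turn":0,"gripper":0.4},
  {"slide":[0,0,-0.25],"turn":0,"gripper":0.4},
  {"slide":[0,0,-0.45],"turn":0,"gripper":0.4},
  {"slide":[0,0,-0.65],"turn":0,"gripper":0.4},
  {"slide":[0,0,-0.9],"turn":0,"gripper":0.4},
])

```text
time_s: 35.93
tcp_pos: [0.4108, 0.2682, 0.1644]
eef_rot: [179.9, 0.1, -6.1]
contact_force: [0.2, 1.6, -1.5]
gripper_width: 0.0542
gripper_force: 8.0
```

>>> send_rows([
  {"slide":[0,0,0],"turn":-0.03,"gripper":0.4},
  {"slide":[0,0,0],"turn":-0.051,"gripper":0.4},
  {"slide":[0,0,0],"turn":-0.051,"gripper":0.4},
  {"slide":[0,0,0],"turn":-0.051,"gripper":0.4},
  {"slide":[0,0,0],"turn":-0.051,"gripper":0.4},
])

```text
time_s: 36.35
tcp_pos: [0.4115, 0.2689, 0.1637]
eef_rot: [180.0, 0.0, -1.5]
contact_force: [0.5, 0.0, -0.9]
gripper_width: 0.0538
gripper_force: 8.0
```

```bash
python3 st.py .6155,.2085 -1.4; python3 - <<'E'
from h import *
c=cap('scene')
for d in optics.look_for('scene','pot1')[:6]: print(np.round(d['location'],3),round(d['p'],2),pix(c,d['location']))
E
```

```text
[0.41151318 0.2689381  0.16369484] -1.5174928597107888 0.05378954478015479 [ 0.45542608  0.0203429  -0.92567915] [-0.07368277 -0.03696249  0.00757294]
s -205.40256225743207 lat -55.43621420738273
[ 0.628 -0.054  0.089] 0.94 [268.8 211.3]
[ 0.472 -0.415  0.051] 0.81 [242.3 150. ]
[0.451 0.065 0.047] 0.8 [344.4 215.7]
[0.415 0.264 0.164] 0.78 [415.2 213.6]
[ 0.19  -0.3    0.036] 0.76 [323.4 139. ]
[0.628 0.042 0.082] 0.57 [291.5 231.3]
```

>>> send_rows([
  {"slide":[0.08,0.01,0],"turn":0,"gripper":0.4},
  {"slide":[0.22,0.03,0],"turn":0,"gripper":0.4},
  {"slide":[0.38,0.06,0],"turn":0,"gripper":0.4},
  {"slide":[0.56,0.09,0],"turn":0,"gripper":0.4},
  {"slide":[0.75,0.12,0],"turn":0,"gripper":0.4},
])

```text
time_s: 36.87
tcp_pos: [0.5253, 0.2479, 0.1637]
eef_rot: [180.0, 0.0, -1.4]
contact_force: [0.7, 0.5, -1.0]
gripper_width: 0.054
gripper_force: 8.0
```

>>> send_rows([
  {"slide":[0.17,0.03,0],"turn":0,"gripper":0.4},
  {"slide":[0.34,0.06,0],"turn":0,"gripper":0.4},
  {"slide":[0.51,0.09,0],"turn":0,"gripper":0.4},
  {"slide":[0.68,0.12,0],"turn":0,"gripper":0.4},
  {"slide":[0.85,0.14,0],"turn":0,"gripper":0.4},
])

```text
time_s: 37.28
tcp_pos: [0.6525, 0.223, 0.1631]
eef_rot: [180.0, 0.0, -1.5]
contact_force: [0.0, 0.2, -1.0]
gripper_width: 0.0537
gripper_force: 8.0
```

>>> send_rows([
  {"slide":[0.17,0.03,0],"turn":0,"gripper":0.4},
  {"slide":[0.34,0.06,0],"turn":0,"gripper":0.4},
  {"slide":[0.5,0.09,0],"turn":0,"gripper":0.4},
  {"slide":[0.636,0.11,0],"turn":0,"gripper":0.4},
  {"slide":[0.636,0.11,0],"turn":0,"gripper":0.4},
])

```text
time_s: 37.7
tcp_pos: [0.7489, 0.203, 0.1614]
eef_rot: [179.9, 0.1, -1.6]
contact_force: [-0.7, -0.9, -1.3]
gripper_width: 0.0539
gripper_force: 8.0
```

>>> send_rows([
  {"slide":[0,0,0.12],"turn":0,"gripper":0.4},
  {"slide":[0,0,0.26],"turn":0,"gripper":0.4},
  {"slide":[0,0,0.4],"turn":0,"gripper":0.4},
  {"slide":[0,0,0.5],"turn":0,"gripper":0.4},
  {"slide":[0,0,0.55],"turn":0,"gripper":0.4},
])

```text
time_s: 38.12
tcp_pos: [0.7443, 0.2042, 0.0777]
eef_rot: [179.9, 0.2, -1.5]
contact_force: [0.5, 0.4, -1.0]
gripper_width: 0.054
gripper_force: 8.0
```

>>> send_rows([
  {"slide":[0,0,0.06],"turn":0,"gripper":0.4},
  {"slide":[0,0,0.075],"turn":0,"gripper":0.4},
  {"slide":[0,0,0.075],"turn":0,"gripper":0.4},
  {"slide":[0,0,0.075],"turn":0,"gripper":0.4},
  {"slide":[0,0,0.075],"turn":0,"gripper":0.4},
], newtons=3)

```text
time_s: 38.53
tcp_pos: [0.7463, 0.2055, 0.0716]
eef_rot: [-180.0, -0.1, -1.4]
contact_force: [-0.5, 0.6, -1.1]
gripper_width: 0.0542
gripper_force: 3.0
```

```bash
python3 st.py .6155,.2085 -1.4
```

```text
[0.74630956 0.20550055 0.07158113] -1.4407144055318777 0.05420806780457824 [-0.54719322  0.55216784 -1.11619464] [-0.01934106 -0.0545302   0.00810657]
s 130.8437918892239 lat -0.19740799952424126
```

>>> send_rows([
  {"slide":[-0.09,0,0.005],"turn":0,"gripper":0.4},
  {"slide":[-0.13,0,0.005],"turn":0,"gripper":0.4},
  {"slide":[-0.16,0,-0.015],"turn":0,"gripper":0.4},
  {"slide":[-0.175,0,-0.05],"turn":0,"gripper":0.4},
  {"slide":[-0.2,0,-0.102],"turn":0,"gripper":0.4},
])

```text
time_s: 38.95
tcp_pos: [0.7161, 0.2061, 0.0865]
eef_rot: [-180.0, -0.1, -1.4]
contact_force: [2.6, 0.5, -0.4]
gripper_width: 0.0544
gripper_force: 3.0
```

>>> send_rows([
  {"slide":[-0.04,0,-0.045],"turn":0,"gripper":0.4},
  {"slide":[-0.075,0,-0.09],"turn":0,"gripper":0.4},
  {"slide":[-0.12,0,-0.13],"turn":0,"gripper":0.4},
  {"slide":[-0.165,0,-0.172],"turn":0,"gripper":0.4},
  {"slide":[-0.165,0,-0.172],"turn":0,"gripper":0.4},
])

```text
time_s: 39.37
tcp_pos: [0.6898, 0.2069, 0.1134]
eef_rot: [-179.9, -0.0, -1.4]
contact_force: [1.0, 0.0, 1.2]
gripper_width: 0.0541
gripper_force: 3.0
```

>>> send_rows([
  {"slide":[-0.045,0,-0.037],"turn":0,"gripper":0.4},
  {"slide":[-0.092,0,-0.07],"turn":0,"gripper":0.4},
  {"slide":[-0.145,0,-0.096],"turn":0,"gripper":0.4},
  {"slide":[-0.202,0,-0.117],"turn":0,"gripper":0.4},
  {"slide":[-0.26,0,-0.133],"turn":0,"gripper":0.4},
])

```text
time_s: 39.78
tcp_pos: [0.6505, 0.2073, 0.1313]
eef_rot: [180.0, 0.1, -1.5]
contact_force: [0.7, 0.3, 0.1]
gripper_width: 0.0538
gripper_force: 3.0
```

>>> send_rows([
  {"slide":[-0.057,0,-0.011],"turn":0,"gripper":0.4},
  {"slide":[-0.116,0,-0.016],"turn":0,"gripper":0.4},
  {"slide":[-0.176,0,-0.017],"turn":0,"gripper":0.4},
  {"slide":[-0.235,0,-0.012],"turn":0,"gripper":0.4},
  {"slide":[-0.294,0,-0.003],"turn":0,"gripper":0.4},
])

```text
time_s: 40.2
tcp_pos: [0.6067, 0.2086, 0.1315]
eef_rot: [180.0, 0.0, -1.5]
contact_force: [-0.2, 0.5, -0.6]
gripper_width: 0.0542
gripper_force: 3.0
```

>>> send_rows([
  {"slide":[-0.055,0,0.01],"turn":0,"gripper":0.4},
  {"slide":[-0.114,0,0.02],"turn":0,"gripper":0.4},
  {"slide":[-0.114,0,0.03],"turn":0,"gripper":0.4},
  {"slide":[-0.114,0,0.03],"turn":0,"gripper":0.4},
  {"slide":[-0.114,0,0.03],"turn":0,"gripper":0.4},
])

```text
time_s: 40.62
tcp_pos: [0.5907, 0.2091, 0.1271]
eef_rot: [180.0, 0.0, -1.4]
contact_force: [0.7, 0.6, -0.4]
gripper_width: 0.0539
gripper_force: 3.0
```

```bash
python3 st.py .6155,.2085 -1.4; python3 - <<'E'
from h import *
c=cap('scene')
for d in optics.look_for('scene','pot1'): print(np.round(d['location'],3),round(d['p'],2))
E
```

```text
[0.5907083  0.20912549 0.12710594] -1.44216683640198 0.0538783427129921 [ 0.7138761   0.59488077 -0.423799  ] [-0.04678015  0.03126923  0.02214914]
s -24.799584665880936 lat -0.019584824318800598
[ 0.629 -0.055  0.09 ] 0.87
[0.63  0.041 0.08 ] 0.77
[ 0.199 -0.304  0.038] 0.72
[ 0.472 -0.414  0.048] 0.68
[0.645 0.22  0.13 ] 0.64
[0.479 0.062 0.003] 0.44
```

The pot's visible middle is higher (z 0.130) and farther out than for the other two, so I'll check the tilt in a picture before lowering.

```bash
python3 - <<'E'
from h import *
c=cap('scene'); t=get_state()['tcp_pos']; a=np.radians(-1.4); T=np.array([np.cos(a),np.sin(a)]); y=np.array([-T[1],T[0]])
im=cv2.resize(c['img'],None,fx=5,fy=5,interpolation=cv2.INTER_CUBIC)
hz=t[2]+.012; hx=t[:2]-.005*T
for th,col in [(0,(255,0,0)),(45,(0,255,0)),(90,(0,0,255))]:
    q=np.radians(th); m=(-np.cos(q),-np.sin(q)); l=(np.sin(q),-np.cos(q))
    P=[]
    for i,j in [(-5,-12),(-5,42),(95,42),(95,-12)]:
        o=np.array([i*m[0]+j*l[0],i*m[1]+j*l[1]])/1000
        P.append(pix(c,[*(hx+o[0]*T+.027*y),hz+o[1]])*5+2)
    print(th,np.int32(P).tolist()); cv2.polylines(im,[np.int32(P)],True,col,1)
cv2.imwrite('pics/s11.png',im[180*5:300*5,250*5:400*5,::-1])
t2=cap('top'); cv2.imwrite('pics/t11.png',t2['img'][:,:,::-1])
E
```

```text
0 [[1788, 1230], [1780, 1310], [1921, 1212], [1933, 1133]]
45 [[1803, 1220], [1739, 1317], [1832, 1343], [1891, 1254]]
90 [[1813, 1223], [1729, 1280], [1718, 1423], [1796, 1366]]
```

View pics/s11.png

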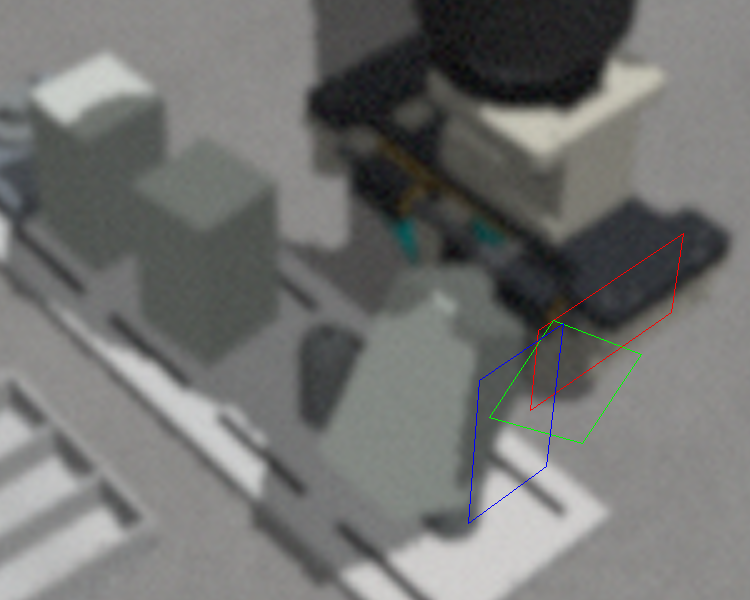

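Crop: the pots on pegs 3 and 4 stand upright (~(205,250), (100,160)). The third has swung over peg 1, but its lit face, with corners near (375,318), (478,350), (445,522) and (325,455), is tilted away from the upright blue outline. I'll fit its pose from those corners.

```bash
python3 - <<'E'
from h import *
from scipy.optimize import least_squares
from scipy.spatial.transform import Rotation as Ro
c=cap('scene'); t=get_state()['tcp_pos']
obs=(np.array([(375,318),(478,350),(445,522),(325,455)])+[1250,900]-2)/5
# pot pose: rotation pot->world; pot +x=mouth dir; face considered = pot 'l' side (z=-27); y=pot y
def corners(rv,p):
    M=Ro.from_rotvec(rv).as_matrix()
    loc=np.array([(-50,-27,-27),(-50,27,-27),(50,27,-27),(50,-27,-27)])/1000
    return [p+M@q for q in loc]
def mat(th,yaw):
    th,yaw=np.radians([th,yaw]); T=np.array([np.cos(yaw),np.sin(yaw),0]); Z=np.array([0,0,1])
    m=-np.cos(th)*T-np.sin(th)*Z; l=np.sin(th)*T-np.cos(th)*Z; z=-l; return np.column_stack([m,np.cross(z,m),z])
def run(swap,free_yaw):
    def f(v):
        M=mat(v[0],v[4] if free_yaw else -1.4); s=-1 if swap else 1
        loc=np.array([(-50,-27*s,-27),(-50,27*s,-27),(50,27*s,-27),(50,-27*s,-27)])/1000
        return (np.array([pix(c,v[1:4]+M@q) for q in loc])-obs).ravel()
    r=least_squares(f,[95,.6,.21,.09,-1.4],diff_step=1e-2,x_scale=[10,.01,.01,.01,10]); return r.x.round(3),np.abs(r.fun).max().round(2)
for sw in (0,1):
    for fy in (0,1): print(sw,fy,*run(sw,fy))
print(mat(90,0).round(2), t)
E
```

```text
0 0 [ 1.09991e+02  5.27000e-01  1.19000e-01 -4.40000e-02 -1.40000e+00] 18.7
0 1 [9.6346e+01 6.0900e-01 1.9400e-01 9.4000e-02 1.2050e+00] 21.3
1 0 [ 1.06388e+02  5.47000e-01  1.37000e-01 -7.00000e-03 -1.40000e+00] 5.5
1 1 [100.422   0.632   0.22    0.127  -0.997] 4.9
[[-0.  0. -1.]
 [-0. -1. -0.]
 [-1.  0.  0.]] [0.59095669 0.20900521 0.12709813]
```

```bash
python3 - <<'E'
from h import *
c=cap('scene'); im=c['img']
obs=((np.array([(375,318),(478,350),(445,522),(325,455)])+[1250,900]-2)/5).astype(np.float64)
K=np.array(c['intrinsics'])
for h in (.1,.085,.07):
  obj=np.array([(-.027,h/2,0),(.027,h/2,0),(.027,-h/2,0),(-.027,-h/2,0)])
  n,rv,tv,err=cv2.solvePnPGeneric(obj,obs,K,None,flags=cv2.SOLVEPNP_IPPE)
  for a,b,e in zip(rv,tv,err):
    M=R(c)@cv2.Rodrigues(a)[0]; print(h,'pos',(R(c)@b.ravel()+c['origin']).round(3),'up',M[:,1].round(2),'right',M[:,0].round(2),'normal',M[:,2].round(2),e)
# coarse grey map of the region for shape
g=cv2.cvtColor(im,cv2.COLOR_RGB2GRAY)[232:290:2,310:356:2]
for r in range(g.shape[0]): print(232+2*r,' '.join(f'{v:3d}' for v in g[r]))
E
```

```text
0.1 pos [0.666 0.226 0.146] up [-0.82 -0.57 -0.07] right [-0.53  0.79 -0.31] normal [-0.23  0.22  0.95] [1.14997078]
0.1 pos [0.673 0.232 0.152] up [-0.13  0.1   0.99] right [-0.42  0.9  -0.15] normal [0.9  0.43 0.07] [1.60707135]
0.085 pos [0.67  0.23  0.151] up [-0.83 -0.54  0.11] right [-0.55  0.77 -0.34] normal [-0.1   0.34  0.93] [1.22872853]
0.085 pos [0.674 0.233 0.155] up [-0.27 -0.    0.96] right [-0.39  0.91 -0.11] normal [0.88 0.41 0.25] [1.5017502]
0.07 pos [0.691 0.249 0.181] up [-0.49 -0.17  0.85] right [-0.29  0.96  0.02] normal [0.82 0.24 0.52] [1.35003179]
0.07 pos [0.689 0.249 0.181] up [-0.79 -0.46  0.4 ] right [-0.61  0.65 -0.45] normal [0.05 0.6  0.8 ] [1.36569209]
232  99  83  77  76  77  75  75  76  74  74  77  69  77  79  61  51  57  60  62  73  68  58  49
234 113 104  85  78  79  76  77  75  76  79  89  97  97  98  96  97  97  97  86  61  44  49  50
236 110 115 108  89  80  77  75  75  74  82  95  99 104 106 104 107 105 105 100  69  26  40  46
238  79 108 116 112  90  79  77  73  75  91  92  95  99 119 122 106 106 104 103  72  20  30  40
240  79  75 111 116 1
[... 1678 characters left out ...]
  94  87 103 156 150 113 154
276  93 117 118 121 121 129 132 134 133 131 134 131 130 130 133 124  92 104 129 192 200 177 123
278  85 111 121 119 119 123 125 131 136 130 134 132 131 132 134 129 120 111 148 205 206 204 186
280 113 119 119 117 123 120 122 126 130 133 135 131 131 130 129 129 121  99 161 204 207 207 204
282 117 122 118 118 118 122 121 121 127 131 129 127 116 103 100  96  99  97 173 204 205 205 205
284 117 119 116 110  90 112 119 119 124 126 123 122  95  67  76  82  90 101 176 205 207 205 207
286 112 117 119 112  76  79 110 121 122 122 120 124 130 118  89  92 105 145 194 207 205 206 205
288  96 112 116 119 111  73  71 106 122 124 130 159 184 191 168 158 171 190 204 204 207 203 204
```

```bash
python3 - <<'E'
from h import *
c=cap('scene'); t=get_state()['tcp_pos']; a=np.radians(-1.4); T=np.array([np.cos(a),np.sin(a)]); y=np.array([-T[1],T[0]])
hz=t[2]+.012; hx=t[:2]-.005*T
print('obs TL(-y,closed)323,245 TR 344,250 BR 340,281 BL 315,270; peg1 top',pix(c,[.6155,.2085,.072]),'foot',pix(c,[.6155,.2085,.012]),'tcp',pix(c,t))
for th in (80,90,100,110,120,130,140,150):
    q=np.radians(th); m=np.array((-np.cos(q),-np.sin(q))); l=np.array((np.sin(q),-np.cos(q)))
    P=[]
    for i,sy in [(-5,-1),(-5,1),(95,1),(95,-1)]:
        o=(i*m+42*l)/1000
        P.append(pix(c,[*(hx+o[0]*T+sy*.027*y),hz+o[1]]))
    print(th,np.round(P).astype(int).tolist(),'mid',np.round(np.array([hx[0],hz])+(45*m+42*l)/1000,3))
E
```

```text
obs TL(-y,closed)323,245 TR 344,250 BR 340,281 BL 315,270; peg1 top [339.8 267.4] foot [338.7 283.5] tcp [348.4 246.5]
80 [[329, 245], [345, 258], [348, 282], [333, 269]] mid [0.619 0.088]
90 [[329, 242], [346, 256], [343, 284], [328, 271]] mid [0.628 0.094]
100 [[330, 240], [346, 253], [339, 285], [323, 272]] mid [0.635 0.102]
110 [[331, 237], [347, 250], [334, 285], [319, 272]] mid [0.641 0.111]
120 [[332, 235], [349, 248], [331, 284], [315, 271]] mid [0.645 0.121]
130 [[334, 232], [350, 245], [328, 282], [312, 268]] mid [0.647 0.132]
140 [[336, 229], [352, 242], [326, 279], [310, 265]] mid [0.647 0.142]
150 [[338, 227], [354, 240], [325, 274], [309, 260]] mid [0.646 0.153]
```

The third pot swung down early and its outer wall caught the peg's +x side. Mid-surface and edges fit θ≈120°, and the peg is not inside. I'll back off in +x, raise it clear with quick strokes and re-measure.

>>> send_rows([
  {"slide":[0.1,0,0],"turn":0,"gripper":0.4},
  {"slide":[0.2,0,0],"turn":0,"gripper":0.4},
  {"slide":[0.3,0,-0.05],"turn":0,"gripper":0.4},
  {"slide":[0.3,0,-0.3],"turn":0,"gripper":0.4},
  {"slide":[0.3,0,-0.5],"turn":0,"gripper":0.4},
])

```text
time_s: 41.38
tcp_pos: [0.6359, 0.2073, 0.2019]
eef_rot: [179.9, 0.1, -1.5]
contact_force: [0.0, 0.6, 0.9]
gripper_width: 0.0539
gripper_force: 3.0
```

>>> send_rows([
  {"slide":[0,0,0],"turn":0,"gripper":0.4},
  {"slide":[0,0,0],"turn":0,"gripper":0.4},
  {"slide":[0,0,0],"turn":0,"gripper":0.4},
  {"slide":[0,0,0],"turn":0,"gripper":0.4},
  {"slide":[0,0,0],"turn":0,"gripper":0.4},
])

```text
time_s: 41.8
tcp_pos: [0.6351, 0.2076, 0.2009]
eef_rot: [179.9, 0.1, -1.5]
contact_force: [-0.0, -0.4, -0.5]
gripper_width: 0.0542
gripper_force: 3.0
```

```bash
cat > fit.py <<'E'
from h import *
c=cap('scene'); s=get_state(); t=s['tcp_pos']; print(t,s['gripper_width'],s['contact_force'])
for d in optics.look_for('scene','pot1'):
    if d['location'][1]>.15: print('net',np.round(d['location'],3),round(d['p'],2))
a=np.radians(-1.4); T=np.array([np.cos(a),np.sin(a)]); y=np.array([-T[1],T[0]])
hz=t[2]+.012; hx=t[:2]-.005*T
for th in range(60,151,15):
    q=np.radians(th); m=np.array((-np.cos(q),-np.sin(q))); l=np.array((np.sin(q),-np.cos(q)))
    P=[]
    for i,sy in [(-5,-1),(-5,1),(95,1),(95,-1)]:
        o=(i*m+42*l)/1000
        P.append(pix(c,[*(hx+o[0]*T+sy*.027*y),hz+o[1]]))
    print(th,np.round(P).astype(int).tolist(),'mid',np.round(np.array([hx[0],hz])+(45*m+42*l)/1000,3))
u,v=pix(c,[t[0],t[1],t[2]-.04]).astype(int)
g=cv2.cvtColor(c['img'],cv2.COLOR_RGB2GRAY)[v-24:v+36:2,u-40:u+22:2]
print('     ',' '.join(f'{x:3d}' for x in range(u-40,u+22,2)))
for r in range(g.shape[0]): print(v-24+2*r,':',' '.join(f'{x:3d}' for x in g[r]))
cv2.imwrite('pics/last_scene.png',c['img'][:,:,::-1])
E
python3 fit.py
```

```text
[0.63517904 0.20770586 0.2010318 ] 0.053782778799379476 [-0.02613831 -0.13730346 -0.75771124]
net [0.687 0.219 0.201] 0.82
60 [[316, 234], [333, 248], [347, 264], [332, 251]] mid [0.644 0.153]
75 [[315, 231], [332, 245], [339, 270], [323, 256]] mid [0.659 0.159]
90 [[315, 228], [332, 241], [331, 273], [315, 260]] mid [0.672 0.168]
105 [[316, 223], [333, 237], [323, 274], [307, 260]] mid [0.682 0.18 ]
120 [[318, 219], [335, 232], [316, 273], [300, 258]] mid [0.689 0.195]
135 [[321, 215], [338, 228], [312, 268], [296, 254]] mid [0.692 0.211]
150 [[324, 211], [342, 224], [310, 261], [293, 246]] mid [0.69  0.227]
      295 297 299 301 303 305 307 309 311 313 315 317 319 321 323 325 327 329 331 333 335 337 339 341 343 345 347 349 351 353 355
221 : 114 109  90  85  88  84  80  80  83  86  99 104 109 110 113 113 113 113 114 104  50  28  33  39  53  51  44  33  36  54  48
223 :  99  90  85  83  83  83  79  77  80  91 103 112 113 114 114 115 111 116 112 104  57  36  24  29  37  42  42  49  35  36  47
225 :  89  86  82  84  88  84  77  80  82  91  97 105 146 163 140 115 115 113 112 112  98  67
[... 2846 characters left out ...]
84 194 145 107 124 143 155 133 133 182 207 210 188
271 : 116 118 113  79  69  95 116 118 120 118 120 119 128 134 134 145 188 203 208 204 128 103 126 152 152 136 124 121 173 208 208
273 : 109 116 119 115  90  62  95 120 120 122 119 121 129 124 127 135 181 201 202 190 105  92 114 130 130 126 182 166 116 167 205
275 :  86 108 121 118 113  93  68 101 118 121 121 124 122 125 131 167 182 154 146 135  81  72  94 109 108 109 189 206 174 123 147
277 :  79  92 104 114 116 116  94  69 104 120 123 122 124 149 183 197 154 128 126 115  69  64  81  90  95 109 193 211 209 189 130
279 :  78  80  87 102 118 119 116 102 113 124 123 132 151 195 210 206 154 128 127 116  68  69  80  88  96 119 196 210 212 209 192
```

Mid-surface offset from the TCP is unchanged (+52, +11, 0 mm), so the pot is rigid at θ≈120–125°, mouth down and towards +x. Mirror fix: go to the -x side of peg 1 and move +x, so the peg enters the mouth, catches the near wall and swings the pot back to vertical.

>>> send_rows([
  {"slide":[-0.12,0,0],"turn":0,"gripper":0.4},
  {"slide":[-0.26,0,0],"turn":0,"gripper":0.4},
  {"slide":[-0.4,0,0],"turn":0,"gripper":0.4},
  {"slide":[-0.55,0,0],"turn":0,"gripper":0.4},
  {"slide":[-0.67,0,0],"turn":0,"gripper":0.4},
])

```text
time_s: 42.32
tcp_pos: [0.5337, 0.2102, 0.2017]
eef_rot: [180.0, 0.1, -1.5]
contact_force: [-0.8, 0.5, -0.7]
gripper_width: 0.0537
gripper_force: 3.0
```

>>> send_rows([
  {"slide":[0,0,0.1],"turn":0,"gripper":0.4},
  {"slide":[0,0,0.22],"turn":0,"gripper":0.4},
  {"slide":[0,0,0.34],"turn":0,"gripper":0.4},
  {"slide":[0,0,0.45],"turn":0,"gripper":0.4},
  {"slide":[0,0,0.45],"turn":0,"gripper":0.4},
])

```text
time_s: 42.73
tcp_pos: [0.5332, 0.2093, 0.1312]
eef_rot: [179.8, 0.3, -1.5]
contact_force: [-0.9, 0.4, -2.1]
gripper_width: 0.0541
gripper_force: 3.0
```

```bash
python3 st.py .6155,.2085 -1.4; python3 fit.py | grep net
```

```text
[0.53315008 0.209333   0.13119547] -1.481389844846255 0.05409791669606605 [-0.93846705  0.44386751 -2.07275539] [-0.13593648  0.1931391   0.00105764]
s -82.34569401757324 lat 1.1792378402769808
net [0.585 0.218 0.126] 0.73
```

>>> send_rows([
  {"slide":[0.05,0,0],"turn":0,"gripper":0.4},
  {"slide":[0.1,0,0],"turn":0,"gripper":0.4},
  {"slide":[0.15,0,0],"turn":0,"gripper":0.4},
  {"slide":[0.2,0,0],"turn":0,"gripper":0.4},
  {"slide":[0.25,0,0],"turn":0,"gripper":0.4},
])

```text
time_s: 43.25
tcp_pos: [0.574, 0.2096, 0.1352]
eef_rot: [-180.0, -0.0, -1.5]
contact_force: [-0.0, 0.2, -0.5]
gripper_width: 0.054
gripper_force: 3.0
```

```bash
python3 st.py .6155,.2085 -1.4; python3 fit.py | grep net
```

```text
[0.57398831 0.20956952 0.13517594] -1.4696984053490223 0.053991486546794094 [-0.00274089  0.23200055 -0.53852691] [-0.03600217 -0.01337814 -0.00967569]
s -41.52542661874905 lat -0.05498226568714659
net [0.624 0.218 0.132] 0.68
```

>>> send_rows([
  {"slide":[0.03,0,0],"turn":0,"gripper":0.4},
  {"slide":[0.07,0,0],"turn":0,"gripper":0.4},
  {"slide":[0.1,0,0],"turn":0,"gripper":0.4},
  {"slide":[0.13,0,0],"turn":0,"gripper":0.4},
  {"slide":[0.13,0,0],"turn":0,"gripper":0.4},
])

```text
time_s: 43.77
tcp_pos: [0.593, 0.2091, 0.1347]
eef_rot: [180.0, -0.0, -1.5]
contact_force: [-0.6, -0.1, -1.7]
gripper_width: 0.0542
gripper_force: 3.0
```

```bash
python3 st.py .6155,.2085 -1.4; python3 fit.py | grep net
```

```text
[0.59304867 0.20907892 0.13467135] -1.4650007815092791 0.05416380297469608 [-0.62446799 -0.11726082 -1.67514764] [-0.04062221  0.01460602 -0.00550326]
s -22.458769522115855 lat -0.030210591654247887
net [0.641 0.22  0.129] 0.97
```

>>> send_rows([
  {"slide":[0.03,0,0],"turn":0,"gripper":0.4},
  {"slide":[0.07,0,0],"turn":0,"gripper":0.4},
  {"slide":[0.1,0,0],"turn":0,"gripper":0.4},
  {"slide":[0.13,0,0],"turn":0,"gripper":0.4},
  {"slide":[0.13,0,0],"turn":0,"gripper":0.4},
])

```text
time_s: 44.28
tcp_pos: [0.6127, 0.2086, 0.1346]
eef_rot: [180.0, -0.0, -1.5]
contact_force: [-0.2, -0.0, -1.2]
gripper_width: 0.0542
gripper_force: 3.0
```

```bash
python3 st.py .6155,.2085 -1.4; python3 fit.py
```

```text
[0.61265962 0.20856578 0.13459191] -1.4680504816429443 0.05419968698121008 [-0.23613783 -0.04852669 -1.22526024] [ 0.01014812 -0.01969457 -0.00417537]
s -2.841141633136167 lat 0.0036346857263717808
[0.61221303 0.20850436 0.13452273] 0.05400501117058825 [-0.72783619 -0.16994749 -1.23258097]
net [0.648 0.22  0.13 ] 0.61
60 [[323, 251], [339, 264], [353, 278], [337, 265]] mid [0.621 0.087]
75 [[322, 248], [339, 261], [345, 283], [330, 270]] mid [0.636 0.092]
90 [[322, 245], [339, 258], [337, 287], [322, 274]] mid [0.649 0.102]
105 [[324, 241], [340, 254], [330, 288], [315, 275]] mid [0.659 0.114]
120 [[325, 236], [342, 250], [324, 287], [308, 273]] mid [0.666 0.129]
135 [[328, 232], [345, 246], [320, 283], [304, 269]] mid [0.669 0.144]
150 [[331, 229], [348, 242], [318, 277], [302, 263]] mid [0.667 0.16 ]
      301 303 305 307 309 311 313 315 317 319 321 323 325 327 329 331 333 335 337 339 341 343 345 347 349 351 353 355 357 359 361
236 :  81  85  76  76  99 114 113  98  79  79  78  76  77  81  79  58  78 102  95  81  58  47  47  52  44  45  33  26  30  45  51
238 :  82  83  96  93  71 
[... 3043 characters left out ...]
06 124 106  94 135 199 207 207 206 205 207 207 201
286 : 140 136 115 119 171 184 161 125 101  66  95 119 121 122 123 123 119 107 110 104  98 118 173 205 207 207 207 207 207 208 205
288 : 141 142 135 115 119 176 198 176 141  98  61  89 115 123 123 121 129 167 179 162 164 181 203 208 208 205 206 207 206 208 203
290 : 142 138 138 137 116 115 172 200 190 147 106  74  89 117 124 132 173 203 208 204 205 204 206 208 204 206 208 209 205 204 177
292 : 139 137 143 142 138 113 112 163 200 195 179 159 107  99 141 174 203 209 205 205 208 208 209 207 206 208 205 206 196 169 140
294 : 138 137 139 140 138 133 117 105 159 200 205 203 181 118 125 184 203 207 206 206 208 206 205 207 207 206 203 190 155 140 139
```

The pixel map is now clear. The +x face is uniform (tone ~78) with near edge at x=336 from row 262 to 286, vertical and 25 px long like the standing pots, and peg 1 (it would show at (340,267)) is hidden inside. I'll centre and lower.

>>> send_rows([
  {"slide":[-0.03,0,0],"turn":0,"gripper":0.4},
  {"slide":[-0.053,0,0.03],"turn":0,"gripper":0.4},
  {"slide":[-0.053,0,0.08],"turn":0,"gripper":0.4},
  {"slide":[-0.053,0,0.12],"turn":0,"gripper":0.4},
  {"slide":[-0.053,0,0.15],"turn":0,"gripper":0.4},
])

```text
time_s: 44.8
tcp_pos: [0.6032, 0.2086, 0.1111]
eef_rot: [180.0, 0.1, -1.4]
contact_force: [-0.5, -0.2, -0.7]
gripper_width: 0.0541
gripper_force: 3.0
```

>>> send_rows([
  {"slide":[0,0,0.02],"turn":0,"gripper":0.4},
  {"slide":[0,0,0.04],"turn":0,"gripper":0.4},
  {"slide":[0,0,0.055],"turn":0,"gripper":0.4},
  {"slide":[0,0,0.055],"turn":0,"gripper":0.4},
  {"slide":[0,0,0.055],"turn":0,"gripper":0.4},
])

```text
time_s: 45.22
tcp_pos: [0.6039, 0.2087, 0.104]
eef_rot: [180.0, 0.0, -1.5]
contact_force: [-0.7, 0.6, -0.3]
gripper_width: 0.0543
gripper_force: 3.0
```

>>> send_rows([
  {"slide":[0,0,0.01],"turn":0,"gripper":0.4},
  {"slide":[0,0,0.02],"turn":0,"gripper":0.4},
  {"slide":[0,0,0.03],"turn":0,"gripper":0.4},
  {"slide":[0,0,0.04],"turn":0,"gripper":0.4},
  {"slide":[0,0,0.04],"turn":0,"gripper":0.4},
])

```text
time_s: 45.63
tcp_pos: [0.6036, 0.2087, 0.0976]
eef_rot: [180.0, 0.0, -1.5]
contact_force: [-0.5, 0.1, -0.3]
gripper_width: 0.0539
gripper_force: 3.0
```

```bash
python3 st.py .6155,.2085 -1.4;  python3 fit.py | grep net; python3 - <<'E'
from h import *
c=cap('scene')
for cx in (.6155,):
  for z in (.012,.112): print(z,[pix(c,[cx+a*.027+b*.0006,.2085+b*.027,z]).tolist() for a,b in [(1,-1),(1,1),(-1,1)]])
g=cv2.cvtColor(c['img'],cv2.COLOR_RGB2GRAY)[244:304:2,306:366:2]
for r in range(30): print(244+2*r,':',' '.join(f'{x:3d}' for x in g[r]))
E
```

```text
[0.60357741 0.2086952  0.09764339] -1.457202447666586 0.05390254849968539 [-0.45551123  0.13471046 -0.27123537] [-0.09272582  0.03677218  0.01876543]
s -11.92379576738 lat 0.09614984266253351
net [0.639 0.224 0.093] 0.57
0.012 [[323.6, 282.8], [338.5, 296.1], [353.8, 284.2]]
0.112 [[324.5, 255.3], [340.4, 268.6], [356.6, 256.7]]
244 : 117 120 116 108  97  98 106 112 117 107  87  77  80  74  41  63  77  64  67  76  64  53  41  28  34  30  44  50  55  50
246 : 116 118 106  81  66  70  83  92 110 115 111  90  78  77  73 105 112  98  75  51  49  51  49  35  34  28  28  45  50  49
248 : 119 113  83  70  72  79  76  65  78 108 118 111  86 101 106 116 116 115  97  47  38  45  50  46  40  28  34  48  50  52
250 : 116 111  71  66  77  75  71  68  70  74 102 114 107 113 114 116 114 116 106  51  21  32  43  48  50  44  40  52  53  53
252 : 117 112  74  66  73  71  70  73 105  89  86 113 114 117 115 112 115 115 109  69  31  27  27  43  45  48  33  40  51  54
254 : 118 111  72  61  68  68  65  75 113 117 126 129 117 116 110 115 115 117 114 104  71  34  25  29  35  55  35  32  43  43
256 : 118 111
[... 2310 characters left out ...]
19 136 140 126 105 135 172 199 207 208 206 208 207 204 186 151 136 137
294 : 140 137 138 124  99 124 186 202 207 198 155  90 127 184 195 188 170 183 203 206 205 208 205 202 199 174 142 139 140 140
296 : 139 140 138 138 125 110 127 181 203 207 201 157 110 163 202 206 205 207 206 207 207 207 204 185 165 135 139 140 139 138
298 : 137 138 139 139 139 135 116 125 178 206 205 201 163 105 161 196 206 206 208 206 203 202 187 154 138 137 138 139 139 136
300 : 140 138 138 136 140 137 138 113 121 176 205 207 200 163 102 151 202 207 208 205 202 177 149 138 143 142 139 139 139 142
302 : 141 142 139 138 138 140 140 130 101 118 173 202 207 203 172 167 203 207 206 193 166 141 142 140 136 139 141 139 140 142
```

>>> send_rows([
  {"slide":[0,0,0.01],"turn":0,"gripper":0.4},
  {"slide":[0,0,0.02],"turn":0,"gripper":0.4},
  {"slide":[0,0,0.03],"turn":0,"gripper":0.4},
  {"slide":[0,0,0.03],"turn":0,"gripper":0.4},
  {"slide":[0,0,0.03],"turn":0,"gripper":0.4},
])

```text
time_s: 46.2
tcp_pos: [0.6038, 0.2088, 0.0935]
eef_rot: [180.0, -0.0, -1.5]
contact_force: [-0.8, -0.5, -1.0]
gripper_width: 0.0538
gripper_force: 3.0
```

>>> send_rows([
  {"slide":[0,0,0.01],"turn":0,"gripper":0.4},
  {"slide":[0,0,0.02],"turn":0,"gripper":0.4},
  {"slide":[0,0,0.03],"turn":0,"gripper":0.4},
  {"slide":[0,0,0.03],"turn":0,"gripper":0.4},
  {"slide":[0,0,0.03],"turn":0,"gripper":0.4},
])

```text
time_s: 46.62
tcp_pos: [0.6037, 0.2088, 0.0889]
eef_rot: [-180.0, 0.0, -1.5]
contact_force: [-2.1, -0.3, 2.3]
gripper_width: 0.0543
gripper_force: 3.0
```

```bash
cat > m.py <<'E'
from h import *
import sys
print(get_state()['tcp_pos'],get_state()['contact_force'])
c=cap('scene')
g=cv2.cvtColor(c['img'],cv2.COLOR_RGB2GRAY)[248:302:2,314:364:2]
print('    ',' '.join(f'{x:3d}' for x in range(314,364,2)))
for r in range(27): print(248+2*r,':',' '.join(f'{x:3d}' for x in g[r]))
E
python3 m.py
```

```text
[0.60373258 0.20877415 0.08886179] [-2.0911113  -0.27529844  2.32286511]
     314 316 318 320 322 324 326 328 330 332 334 336 338 340 342 344 346 348 350 352 354 356 358 360 362
248 :  74  79  77  64  76 109 117 107  82  82  94 110 116 103  80  68  55  50  41  36  22  29  36  47  51
250 :  75  76  73  66  71  75 101 109  93 104 114 116 113 114 102  51  46  50  50  44  37  32  30  46  53
252 :  67  70  68  76 108  88  75 102 110 113 118 118 115 113 102  47  31  45  53  48  46  34  48  51  50
254 :  67  67  60  73 111 115 104 111 114 114 115 116 114 114 103  47  17  26  43  48  48  39  45  50  50
256 :  64  64  60  74 110 117 122 132 123 115 115 114 114 112 114  88  46  20  32  36  40  51  33  38  47
258 :  67  64  62  78 103 132 173 192 166 123 117 116 116 117 116 111  89  59  28  23  42  47  38  32  27
260 :  63  64  61  79  99 125 185 203 196 140 115 116 117 117 116 115 113 102  56  22  49  59  50  55  53
262 :  65  65  64  81 100  87 122 174 186 132 113 115 117 114 118 117 112 104  58  47  63  73  67  73  73
264 :  66  66  75  98 105  81  84 111 167 170 139 117 115 117 115 109  99 
[... 1239 characters left out ...]
  95  79  81  82  97 114 130 139 175 199 206 209 208 206 207 199
290 : 188 207 207 188 132  81 103 120 122 118  98  80  88 122 132 145 178 201 206 208 206 207 205 192 160
292 : 135 186 204 207 194 138  85  96 121 123 125 117  95 127 153 187 205 208 208 206 207 202 182 153 135
294 : 103 127 184 203 206 197 155  85 117 144 173 185 140 159 195 204 206 206 206 202 198 173 146 140 140
296 : 127 112 129 181 205 205 200 157 109 153 197 205 200 200 207 209 208 209 205 184 165 135 136 139 139
298 : 140 137 119 123 181 204 208 200 162 106 157 195 205 207 206 209 206 206 185 153 140 138 136 139 138
300 : 139 139 136 113 118 179 205 208 200 163 102 146 202 204 205 208 200 175 148 138 137 142 141 139 138
```

>>> send_rows([
  {"slide":[-0.01,0,0],"turn":0,"gripper":0.4},
  {"slide":[-0.025,0,0],"turn":0,"gripper":0.4},
  {"slide":[-0.04,0,0.01],"turn":0,"gripper":0.4},
  {"slide":[-0.05,0,0.02],"turn":0,"gripper":0.4},
  {"slide":[-0.05,0,0.03],"turn":0,"gripper":0.4},
])

```text
time_s: 47.08
tcp_pos: [0.5958, 0.2089, 0.0846]
eef_rot: [180.0, 0.0, -1.4]
contact_force: [-2.7, -0.4, 4.4]
gripper_width: 0.0538
gripper_force: 3.0
```

>>> send_rows([
  {"slide":[0,0,0.01],"turn":0,"gripper":0.4},
  {"slide":[0,0,0.02],"turn":0,"gripper":0.4},
  {"slide":[0,0,0.02],"turn":0,"gripper":0.4},
  {"slide":[0,0,0.02],"turn":0,"gripper":0.4},
  {"slide":[0,0,0.02],"turn":0,"gripper":0.4},
])

```text
time_s: 47.5
tcp_pos: [0.5962, 0.2089, 0.0812]
eef_rot: [180.0, 0.0, -1.5]
contact_force: [-0.5, 0.1, 0.9]
gripper_width: 0.0538
gripper_force: 3.0
```

```bash
python3 m.py
```

```text
[0.59616409 0.20892138 0.08120378] [-0.50807827  0.12485924  0.92832949]
     314 316 318 320 322 324 326 328 330 332 334 336 338 340 342 344 346 348 350 352 354 356 358 360 362
248 :  71  82  75  64  78 108 115 112  98  81  89 102 112 115  99  69  73  63  50  43  38  22  33  41  49
250 :  74  78  72  71  74  77 102 115 110 102 113 117 116 115 118  97  62  49  52  39  44  30  34  30  43
252 :  70  72  66  74 104  90  71 104 114 119 119 118 118 119 118 109  57  36  49  51  54  43  37  41  50
254 :  68  67  64  73 114 115 100 107 119 119 117 117 118 117 117 109  51  22  30  43  49  51  43  43  54
256 :  67  66  61  73 114 117 104 114 142 158 125 115 116 115 120 111  76  34  25  25  42  46  44  37  45
258 :  65  66  61  78 117 116  90 104 165 196 167 125 119 119 120 120 109  88  44  20  31  42  55  32  31
260 :  72  66  61  78 118 118  92  85 112 172 190 134 117 118 117 120 116 116  87  40  32  50  49  49  47
262 :  64  65  64  82 116 115  88  82  81 109 148 131 122 119 117 121 117 110  94  53  40  51  67  63  69
264 :  67  68  76 102 117 116  92  84  84  83  94 123 140 126 120 116 108 
[... 1239 characters left out ...]
 115  97  83  82  85  90 111 132 163 195 201 206 206 208 206 198
290 : 188 206 205 189 136 108 172 187 147 124 115  97  83  94 116 139 171 199 206 207 208 207 207 193 157
292 : 137 188 204 204 191 136 107 165 186 149 136 121 110 105 144 183 202 207 209 207 208 202 185 152 139
294 : 101 127 185 204 205 196 156 108 162 197 190 169 180 163 185 205 207 206 207 202 200 171 142 140 140
296 : 126 110 130 181 201 205 200 158 110 163 200 206 207 204 207 205 208 207 205 181 161 135 136 140 141
298 : 139 136 117 124 179 202 205 201 162 108 156 196 207 205 208 205 206 204 186 156 138 136 136 138 138
300 : 139 136 138 111 117 176 204 204 203 162 100 149 201 205 207 208 200 177 149 138 142 142 136 139 141
```

The left edge is now vertical at x≈326 and the near corner bottoms at (340,293), as expected for an upright pot on the plate. Release, retreat and verify.

>>> send_rows([
  {"slide":[0,0,0],"turn":0,"gripper":0.65},
  {"slide":[0,0,0],"turn":0,"gripper":0.68},
  {"slide":[0,0,0],"turn":0,"gripper":0.72},
  {"slide":[0,0,0],"turn":0,"gripper":0.75},
  {"slide":[0,0,0],"turn":0,"gripper":0.75},
])

```text
time_s: 47.97
tcp_pos: [0.5963, 0.209, 0.0815]
eef_rot: [-180.0, -0.0, -1.5]
contact_force: [-0.4, 0.2, -0.3]
gripper_width: 0.0654
gripper_force: 0.0
```

>>> send_rows([
  {"slide":[0,0,-0.1],"turn":0,"gripper":0.75},
  {"slide":[0,0,-0.2],"turn":0,"gripper":0.75},
  {"slide":[0,0,-0.4],"turn":0,"gripper":0.75},
  {"slide":[0,0,-0.65],"turn":0,"gripper":0.75},
  {"slide":[0,0,-0.87],"turn":0,"gripper":1},
])

```text
time_s: 48.38
tcp_pos: [0.5962, 0.2088, 0.2137]
eef_rot: [180.0, 0.0, -1.4]
contact_force: [1.1, 0.2, 1.0]
gripper_width: 0.0686
gripper_force: 0.0
```

>>> send_rows([
  {"slide":[-0.15,0.2,0],"turn":0.08,"gripper":1},
  {"slide":[-0.3,0.4,0],"turn":0.15,"gripper":1},
  {"slide":[-0.45,0.6,0],"turn":0.23,"gripper":1},
  {"slide":[-0.6,0.8,0],"turn":0.3,"gripper":1},
  {"slide":[-0.7,1,0],"turn":0.38,"gripper":1},
])

```text
time_s: 48.8
tcp_pos: [0.4854, 0.0604, 0.2121]
eef_rot: [-180.0, 0.0, -35.9]
contact_force: [-0.0, 0.8, -0.4]
gripper_width: 0.0874
gripper_force: 0.0
```

```bash
cat > chk.py <<'E'
from h import *
s=get_state(); print(s['tcp_pos'],s['eef_rot'][2])
c=cap('scene')
for d in optics.look_for('scene','pot1'): print(np.round(d['location'],3),round(d['p'],2),pix(c,d['location']))
for d in optics.look_for('scene','valve_knob')[:1]: print('knob',np.round(d['location'],3))
E
python3 chk.py; python3 m.py
```

```text
[0.48544293 0.06035576 0.21213105] -35.89903571603795
[0.627 0.042 0.083] 0.97 [291.5 230.9]
[ 0.472 -0.413  0.046] 0.88 [242.9 151.3]
[0.626 0.22  0.087] 0.84 [340.4 268.4]
[0.45  0.066 0.044] 0.64 [344.9 216.6]
[ 0.643 -0.2    0.052] 0.64 [235.6 199. ]
knob [ 0.641 -0.198  0.052]
[0.48650156 0.06016272 0.21282615] [1.34544697 0.64357925 0.81192162]
     314 316 318 320 322 324 326 328 330 332 334 336 338 340 342 344 346 348 350 352 354 356 358 360 362
248 : 130 150 138 110 128 185 197 189 162 139 146 178 193 198 199 200 198 185 159 136 134 132 133 134 138
250 : 123 139 130 120 119 124 175 195 194 179 188 199 199 200 200 202 202 200 194 165 144 136 136 133 133
252 : 108 114 112 120 175 145 117 176 196 200 202 201 199 201 200 199 199 199 199 194 175 146 136 138 134
254 :  86  94  94 120 188 194 159 166 197 197 199 200 201 200 203 201 200 199 201 199 196 184 151 141 137
256 :  79  88  87 121 189 198 177 123 172 197 200 198 200 197 198 199 202 200 199 201 199 193 168 138 138
258 :  83  86  92 129 194 198 172  91 107 164 195 200 198 200 200 200 201 197 201 197 189 159 138 131 137
260 : 
[... 1519 characters left out ...]
 134  97  83  81  94 122 127 132 156 180 197 201 200 202 202 191
290 : 185 200 200 182 127 107 167 197 199 185 154 114  85  97 126 134 163 191 200 199 200 198 201 187 153
292 : 130 179 198 199 189 135 103 163 195 201 195 179 126 104 140 174 194 199 199 199 200 196 179 148 128
294 :  96 125 177 198 200 191 150 103 159 195 200 200 184 159 180 198 200 201 200 196 194 169 138 133 136
296 : 122 104 124 177 198 201 194 151 111 157 194 200 199 196 201 202 200 198 199 176 157 129 133 137 131
298 : 133 131 113 117 173 195 203 191 157 102 151 190 199 202 200 199 198 198 180 147 136 133 133 133 134
300 : 135 136 128 108 115 171 198 197 196 155  99 145 194 201 200 200 194 170 143 132 134 136 137 132 133
```

The third pot stands upright: vertical edges, and top corners at (327,255), (342,268), (357,256) match z = 112 mm. Now the valve to half.

>>> send_rows([
  {"slide":[0,0,0],"turn":0.075,"gripper":1},
  {"slide":[0,0,0],"turn":0.15,"gripper":1},
  {"slide":[0,0,0],"turn":0.22,"gripper":1},
  {"slide":[0,0,0],"turn":0.3,"gripper":1},
  {"slide":[0,0,0],"turn":0.3,"gripper":1},
])

```text
time_s: 49.42
tcp_pos: [0.4881, 0.0625, 0.2118]
eef_rot: [180.0, -0.0, -62.9]
contact_force: [-0.3, -0.3, -0.4]
gripper_width: 0.0876
gripper_force: 0.0
```

>>> send_rows([
  {"slide":[0,0,0],"turn":0.075,"gripper":1},
  {"slide":[0,0,0],"turn":0.15,"gripper":1},
  {"slide":[0,0,0],"turn":0.22,"gripper":1},
  {"slide":[0,0,0],"turn":0.305,"gripper":1},
  {"slide":[0,0,0],"turn":0.305,"gripper":1},
])

```text
time_s: 49.83
tcp_pos: [0.4879, 0.0623, 0.2118]
eef_rot: [180.0, -0.0, -90.1]
contact_force: [-0.3, 0.2, -0.2]
gripper_width: 0.0874
gripper_force: 0.0
```

>>> send_rows([
  {"slide":[0.18,-0.11,0],"turn":0,"gripper":1},
  {"slide":[0.36,-0.22,0],"turn":0,"gripper":1},
  {"slide":[0.54,-0.33,0],"turn":0,"gripper":1},
  {"slide":[0.72,-0.44,0],"turn":0,"gripper":1},
  {"slide":[0.9,-0.55,0],"turn":0,"gripper":1},
])

```text
time_s: 50.25
tcp_pos: [0.571, -0.0744, 0.2119]
eef_rot: [-180.0, -0.0, -89.6]
contact_force: [0.1, 0.3, -0.6]
gripper_width: 0.0877
gripper_force: 0.0
```

>>> send_rows([
  {"slide":[0.2,-0.12,0],"turn":0,"gripper":0.8},
  {"slide":[0.4,-0.24,0],"turn":0,"gripper":0.8},
  {"slide":[0.6,-0.36,0],"turn":0,"gripper":0.8},
  {"slide":[0.887,-0.54,0],"turn":0,"gripper":0.8},
  {"slide":[0.887,-0.54,0],"turn":0,"gripper":0.8},
])

```text
time_s: 50.67
tcp_pos: [0.653, -0.2108, 0.2104]
eef_rot: [179.9, -0.1, -89.7]
contact_force: [0.7, 1.2, -0.3]
gripper_width: 0.0709
gripper_force: 0.0
```

>>> send_rows([
  {"slide":[0,0,0],"turn":0,"gripper":0.8},
  {"slide":[0,0,0],"turn":0,"gripper":0.8},
  {"slide":[0,0,0],"turn":0,"gripper":0.8},
  {"slide":[0,0,0],"turn":0,"gripper":0.8},
  {"slide":[0,0,0],"turn":0,"gripper":0.8},
])

```text
time_s: 51.08
tcp_pos: [0.6506, -0.2055, 0.2126]
eef_rot: [-180.0, 0.0, -89.9]
contact_force: [-0.4, 0.6, -0.1]
gripper_width: 0.0705
gripper_force: 0.0
```

```bash
python3 - <<'E'
from h import *
s=get_state();print(s['tcp_pos'],s['eef_rot'])
E
```

```text
[ 0.65061897 -0.20545936  0.21257735] [-1.79960354e+02  1.09860875e-03 -8.99066338e+01]
```

>>> send_rows([
  {"slide":[0.015,0,0.2],"turn":0,"gripper":0.8},
  {"slide":[0.015,0,0.4],"turn":0,"gripper":0.8},
  {"slide":[0.015,0,0.6],"turn":0,"gripper":0.8},
  {"slide":[0.015,0,0.8],"turn":0,"gripper":0.8},
  {"slide":[0.015,0,1],"turn":0,"gripper":0.8},
])

```text
time_s: 51.5
tcp_pos: [0.6508, -0.2079, 0.0617]
eef_rot: [-179.9, -0.0, -89.9]
contact_force: [0.8, 0.2, -0.0]
gripper_width: 0.0702
gripper_force: 0.0
```

>>> send_rows([
  {"slide":[0,0,0.01],"turn":0,"gripper":0.1},
  {"slide":[0,0,0.01],"turn":0,"gripper":0.1},
  {"slide":[0,0,0.01],"turn":0,"gripper":0.1},
  {"slide":[0,0,0.01],"turn":0,"gripper":0.1},
  {"slide":[0,0,0.01],"turn":0,"gripper":0.1},
], newtons=4)

```text
time_s: 51.92
tcp_pos: [0.6521, -0.2088, 0.0631]
eef_rot: [-179.8, -0.0, -90.0]
contact_force: [0.2, 0.1, 0.3]
gripper_width: 0.0422
gripper_force: 0.0
```

>>> send_rows([
  {"slide":[0,0,0],"turn":0,"gripper":0.1},
  {"slide":[0,0,0],"turn":0,"gripper":0.1},
  {"slide":[0,0,0],"turn":0,"gripper":0.1},
  {"slide":[0,0,0],"turn":0,"gripper":0.1},
  {"slide":[0,0,0],"turn":0,"gripper":0.1},
])

```text
time_s: 52.33
tcp_pos: [0.65, -0.2089, 0.061]
eef_rot: [179.9, -0.0, -90.1]
contact_force: [-3.5, 1.2, 6.5]
gripper_width: 0.0216
gripper_force: 4.0
```

>>> send_rows([
  {"slide":[0,0,0],"turn":0,"gripper":0.1},
  {"slide":[0,0,0],"turn":0,"gripper":0.1},
  {"slide":[0,0,0],"turn":0,"gripper":0.1},
  {"slide":[0,0,0],"turn":0,"gripper":0.1},
  {"slide":[0,0,0],"turn":0,"gripper":0.1},
])

```text
time_s: 52.75
tcp_pos: [0.65, -0.2089, 0.061]
eef_rot: [179.9, -0.0, -90.1]
contact_force: [-4.8, 1.0, 5.4]
gripper_width: 0.0222
gripper_force: 4.0
```

>>> send_rows([
  {"slide":[0.024,0.039,0],"turn":0,"gripper":0.1},
  {"slide":[0.049,0.076,0],"turn":0,"gripper":0.1},
  {"slide":[0.071,0.116,0],"turn":0,"gripper":0.1},
  {"slide":[0.089,0.158,0],"turn":0,"gripper":0.1},
  {"slide":[0.102,0.201,0],"turn":0,"gripper":0.1},
])

```text
time_s: 53.17
tcp_pos: [0.6226, -0.2254, 0.0614]
eef_rot: [-179.7, -0.1, -90.0]
contact_force: [4.5, -3.6, -0.6]
gripper_width: 0.0219
gripper_force: 4.0
```

>>> send_rows([
  {"slide":[0.008,0.045,0],"turn":0,"gripper":0.1},
  {"slide":[0.012,0.09,0],"turn":0,"gripper":0.1},
  {"slide":[0.012,0.112,0],"turn":0,"gripper":0.1},
  {"slide":[0.012,0.112,0],"turn":0,"gripper":0.1},
  {"slide":[0.012,0.112,0],"turn":0,"gripper":0.1},
])

```text
time_s: 53.58
tcp_pos: [0.6037, -0.2265, 0.061]
eef_rot: [-180.0, -0.0, -90.1]
contact_force: [-0.5, -4.1, 4.2]
gripper_width: 0.0222
gripper_force: 4.0
```

>>> send_rows([
  {"slide":[0,0,0],"turn":0,"gripper":0.1},
  {"slide":[0,0,0],"turn":0,"gripper":0.1},
  {"slide":[0,0,0],"turn":0,"gripper":0.1},
  {"slide":[0,0,0],"turn":0,"gripper":0.1},
  {"slide":[0,0,0],"turn":0,"gripper":0.1},
])

```text
time_s: 54.0
tcp_pos: [0.6037, -0.2259, 0.0605]
eef_rot: [180.0, -0.0, -90.1]
contact_force: [-0.8, -4.3, 4.7]
gripper_width: 0.022
gripper_force: 4.0
```

>>> send_rows([
  {"slide":[0,0,0],"turn":0,"gripper":0.4},
  {"slide":[0,0,0],"turn":0,"gripper":0.6},
  {"slide":[0,0,0],"turn":0,"gripper":0.8},
  {"slide":[0,0,0],"turn":0,"gripper":0.8},
  {"slide":[0,0,0],"turn":0,"gripper":0.8},
])

```text
time_s: 54.42
tcp_pos: [0.6036, -0.2255, 0.0602]
eef_rot: [180.0, 0.0, -90.1]
contact_force: [-0.4, -0.2, -0.3]
gripper_width: 0.0497
gripper_force: 0.0
```

>>> send_rows([
  {"slide":[0,0,-0.15],"turn":0,"gripper":0.8},
  {"slide":[0,0,-0.35],"turn":0,"gripper":0.8},
  {"slide":[0,0,-0.6],"turn":0,"gripper":0.8},
  {"slide":[0,0,-0.8],"turn":0,"gripper":0.8},
  {"slide":[0,0,-1],"turn":0,"gripper":0.8},
])

```text
time_s: 54.83
tcp_pos: [0.6037, -0.2257, 0.2123]
eef_rot: [-180.0, 0.0, -90.1]
contact_force: [0.9, -0.5, -0.2]
gripper_width: 0.0701
gripper_force: 0.0
```

>>> send_rows([
  {"slide":[0.2,0.2,0],"turn":0,"gripper":0.8},
  {"slide":[0.4,0.4,0],"turn":0,"gripper":0.8},
  {"slide":[0.6,0.6,0],"turn":0,"gripper":0.8},
  {"slide":[0.8,0.8,0],"turn":0,"gripper":0.8},
  {"slide":[1,1,0],"turn":0,"gripper":0.8},
])

```text
time_s: 55.25
tcp_pos: [0.4548, -0.3737, 0.2107]
eef_rot: [-180.0, 0.0, -90.0]
contact_force: [0.9, -0.9, 0.2]
gripper_width: 0.07
gripper_force: 0.0
```

>>> send_rows([
  {"slide":[0.2,0.05,0],"turn":0,"gripper":0.8},
  {"slide":[0.4,0.1,0],"turn":0,"gripper":0.8},
  {"slide":[0.6,0.15,0],"turn":0,"gripper":0.8},
  {"slide":[0.8,0.2,0],"turn":0,"gripper":0.8},
  {"slide":[0.8,0.2,0],"turn":0,"gripper":0.8},
])

```text
time_s: 55.67
tcp_pos: [0.4244, -0.4969, 0.2097]
eef_rot: [179.9, -0.0, -90.2]
contact_force: [0.6, -0.2, -0.2]
gripper_width: 0.07
gripper_force: 0.0
```

```bash
python3 chk.py; python3 - <<'E'
from h import *
c=cap('top'); im=c['img'].astype(int)
# tops of standing pots at z=.112
m=((im.min(2)>185)).astype(np.uint8)
for k,(px,py) in enumerate([(.6155,.2085),(.613,.1145),(.6108,.0207),(.609,-.0743)]):
    print('peg',k+1,'top px',pix(c,[px,py,.112]),'foot px',pix(c,[px,py,.012]))
for d in optics.look_for('top','pot1'): print(np.round(d['location'],3),round(d['p'],2),pix(c,d['location']))
for n in ('tray','insulator','sonde'):
    for d in optics.look_for('top',n)[:1]: print(n,np.round(d['location'],3))
# dark knob in both views
for nm in ('top','scene'):
    cc=cap(nm); g=cc['img'].max(2); p=pix(cc,[.604,-.226,.085]).astype(int); w=g[p[1]-14:p[1]+15,p[0]-14:p[0]+15]; b=(w<45).astype(np.uint8)
    n,l,s,ce=cv2.connectedComponentsWithStats(b); i=1+s[1:,4].argmax() if n>1 else 0
    print(nm,'knob blob',(ce[i]+p-14).round(1),s[i].tolist(),'pred half ctr',pix(cc,[.604,-.226,.07]),pix(cc,[.604,-.226,.091]))
    if nm=='top': print('world top',world(cc,ce[i]+p-14,.088).round(4))
    else: print('world scene',world(cc,ce[i]+p-14,.070).round(4))
E
```

```text
[ 0.42440842 -0.49692668  0.20970042] -90.24424547392637
[ 0.192 -0.298  0.042] 0.84 [323.5 138.1]
[ 0.471 -0.414  0.046] 0.78 [242.9 151.2]
[0.627 0.224 0.089] 0.76 [341.3 268.5]
[0.625 0.042 0.081] 0.74 [292.4 231.1]
[ 0.63  -0.057  0.091] 0.63 [267.5 210.8]
[0.451 0.067 0.046] 0.57 [345.1 216.4]
[0.64  0.101 0.009] 0.15 [303.  265.1]
knob [ 0.608 -0.217  0.055]
peg 1 top px [246.5 149.8] foot px [252.7 157.3]
peg 2 top px [281.4 151. ] foot px [284.6 158.4]
peg 3 top px [316.3 152. ] foot px [316.5 159.4]
peg 4 top px [351.7 153. ] foot px [348.8 160.2]
[ 0.471 -0.404  0.058] 0.97 [468.8 206.8]
[0.438 0.051 0.056] 0.88 [305.  217.3]
[ 0.608 -0.073  0.112] 0.78 [351.2 153.2]
[0.608 0.019 0.111] 0.69 [316.8 153.1]
[0.603 0.202 0.111] 0.68 [249.1 154.4]
[ 0.195 -0.306  0.048] 0.66 [434.2 307.3]
tray [0.782 0.055 0.002]
insulator [ 0.613 -0.419  0.08 ]
sonde [0.58  0.467 0.115]
top knob blob [406.1 158.6] [10, 11, 9, 10, 71] pred half ctr [404.9 158.4] [406.6 156.9]
world top [ 0.5998 -0.2252  0.088 ]
scene knob blob [240.4 184.1] [12, 12, 6, 11, 51] pred half ctr [240.9 185.1] [240.2 179.5]
world scene [ 0.6024 -0.2312  0.07  ]
```

All three white pots stand on pegs 1, 3 and 4 with tops at 111–112 mm. The knob is at half, and tray, insulator and sonde are within network error of where they began. No white pots remain on the table, so I'll hand in.

```bash
python3 -c "
from plant import order
print(order.close_job())"
```

```text
the job is handed in; nothing more can be done
None
```

I shut the air, put the three white pots on the table (the fourth was absent) upside down on pegs 1, 3 and 4, set the valve back to half, and handed the job in; the call returned no verdict.

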